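# Free, raise and lock the demonstration solar panel

## Task

Set up the demonstration solar panel: it is clipped down flat for transport by two or three red spring clips. Slide the wedge down behind each clip so that it spreads and comes off its stud (never take hold of or push a clip with the gripper while it is still on its stud), then collect all the clips in the tub and stand the wedge back in its wooden block. With all clips off, raise the panel by a handle fully to its stop and push the yellow-handled lock pin home through both holes at the stand's left side; leave the little car, the tape and the mug where they are.

Things in the scene. Friction and masses are not known exactly. Their poses are not given: they have to be found in the camera images.
- stand: fixed aluminium tilt stand; origin on the bench under its middle; x points from the stud side (nearest the robot) to the hinge side, y to its left, z up. The solar panel, 200 mm deep (x), 260 mm wide, frame 20 mm thick, lies flat on it, underside 62 mm above the bench. Three studs stand along its front at x = -122 mm, y = -110, 0, 110 mm, each in a forked lug of the panel
- stud0 (a point): right-hand steel stud (stand y = -110 mm), 8 mm thick: point on its axis 72 mm above the bench, the middle of a seated clip; stand's axes. Its head, 11.5 mm in diameter, 5 mm high, tops out 11.5 mm above this point. The stud stands in the slot, 12 mm wide and open towards the robot (-x), between the tines of a lug
- stud1 (a point): middle stud, the same (stand y = 0). The lug's two tines are 8 mm wide, their top 67 mm above the bench; they reach 52 mm in front (-x) of the stud's axis and end in tips turned up 5 mm
- stud2 (a point): left-hand stud, the same (stand y = 110 mm). Below the slots in front of the studs it is free down to the bench
- clip0_c (a point): red spring clip on stud 0 (may be absent): a U of strip 2.5 mm thick, 10 mm high (z), 17.5 mm wide over its legs (y), 26 g. This point is half-way up, on the stud's axis when seated. The closed back is towards -x (inner face 14 mm away, outer 16.5), the mouth with two in-turned lips towards +x (ends 7 mm away). A freed clip stays lying on the tines
- clip1_c (a point): clip on stud 1, the same (may be absent). Seated, it lies on the tines under the stud's head, back towards the robot (within about 6 degrees); between the head and the clip's back a gap of 8 mm is open from above and below
- clip2_c (a point): clip on stud 2, the same (may be absent). The legs are springs hinged at the back: pushing the back 5 mm away from the stud (about 8 N) brings the lips past the stud and the clip comes free. Its coating is slippery (friction about 0.3)
- panel (a joint): tilt of the panel in rad: 0 flat, 0.524 (30 degrees) fully raised, at its stop; the front edge, nearest the robot, goes up. A stiff friction hinge holds it at any angle; raising it takes about 6 N at a handle
- hinge (a point): middle of the panel's hinge line, which runs along the stand's y, 62 mm above the bench, at stand x = 100 mm
- handle_right (a point): middle of the right-hand bow handle on the panel's front edge: a round black bar 10 mm thick along y, 52 mm long, 255 mm from the hinge line, 50 mm free between bar and frame; 72 mm above the bench when flat; moves with the panel and has its axes
- handle_left (a point): the left-hand bow handle, the same
- hole (a point): lock hole: centre of its mouth in the outer (left, +y) face of the plywood cheek at the stand's left side, 85 mm above the bench; stand's axes. 10 mm in diameter, it runs level along -y through the 25 mm cheek; 8 mm behind it the panel's 5 mm steel tab has a 13 mm hole, in line only when the panel is fully raised. The cheek's top is 21 mm above this point
- wedge_c (a point): wedge: centre of its green handle, 20 x 20 mm, 55 mm high; z up along the tool. Below it the steel blade, 8 mm wide (y), 70 mm long: tip 97.5 mm under this point. The +x face of the blade is flat and vertical, 8 mm from this point; the other slopes: 2.5 mm thick (x) at the tip, 16 mm from 52 mm above the tip on. 120 g. Stands in the block, handle on the block's top
- wedge_tip (a point): end of the wedge's blade, on the flat (+x) face, in the middle of its width; wedge's axes
- wedge: the wedge; origin at wedge_tip
- slot (a point): fixed wooden block 70 x 60 mm, 74 mm high: middle of the mouth of its slot, on its top. The slot, 22 mm (x) by 13 mm (y), goes right through; the wedge's blade stands in it, blade thickness along x, either way round; the handle's centre is then 27.5 mm above this point
- pin_c (a point): lock pin lying on the bench: centre of its yellow handle, 60 mm long (x), 22 x 22 mm. A steel shaft 8 mm in diameter with a round end sticks 65 mm out of the handle's +x end, on the same axis. 60 g
- pin_tip (a point): end of the pin's shaft, 95 mm from pin_c in +x; pin's axes
- pin: the lock pin; origin 11 mm under pin_c
- tub_in (a point): loose pale plastic tub, 110 mm (x) by 150 mm (y), 45 mm high, walls and floor about 4 mm, open on top: centre of its inner floor
- mug: bystander, white mug, 76 mm in diameter, 88 mm high; origin at its foot
- tape: bystander, roll of black tape, 60 mm in diameter, 19 mm high, lying on the bench
- car: bystander, small blue car chassis with yellow wheels, 130 x 110 mm, 60 mm high
Mind the look-alikes: they are no part of the job. Leave any purple look-alike of the part that bears tub_in alone.

How it is judged:
By the outcome, as a careful person would: the job done as asked, in the order asked, and still so for the second after the job is handed in, with the robot touching nothing.
Of clip0, clip1, clip2 only 2 to 3 are there at a start; the rules pass over those that are not, and their reading is None.
At some moment in a run one of pin, tub may be knocked a few centimetres aside while the robot is not near it.
It also fails if it takes over 210 s, if anything falls off the work surface, if the arm or the gripper's body presses on something with over 40 N, if the wrist force passes 120 N, or if a joint passes its speed limit or range.

## Robot

A 6-joint arm with a two-finger parallel gripper is mounted at the origin on the work surface. World frame = base frame: x ahead of the robot, y to its left, z up, the work surface at z = 0. Lengths are in m, angles in degrees, forces in N, time in s.
With the tool pointing down it reaches from about 0.375 to 0.75 m from the base axis. Payload 9 kg.
Tool frame: the origin (TCP) lies where the fingers leave the gripper's body, on its centre line; the fingertips stand 73 mm ahead of it and the grasp point (between the pads) lies 54 mm ahead of it (robot.tip_reach is the distance from the TCP to the fingertips, in m); z points along the fingers, y is the direction in which the jaws open and shut (so a half turn about z gives the same grasp; the last joint's range is limited). The gripper opens to 85 mm and grips with 20 to 120 N. Pads are 22 mm wide; open, the fingers measure 114 mm over their backs; the gripper's body (76 mm by 85 mm) begins 54 mm behind the grasp point. The pads swing forward as they close: fully open they stand 13 mm farther back than shut.
Start: joints at [59.032, 5.964, 5.575, 89.605, 0, 77.527], TCP at [0.19, 0.569, 0.304] pointing down, gripper open.
Joint ranges: [-171.21, 171.21], [-48.23, 106.86], [-62.78, 66.21], [-105.2, 120.99], [-86.42, 89.51], [-180, 180]. Speed limits (degrees/s): [127.2, 127.2, 147.25, 180, 180, 180].

## Interface

Orientations are given as [roll, pitch, yaw] about the fixed x, y, z axes, in that order (R = Rz(yaw) Ry(pitch) Rx(roll)).
In Python, from plant import robot gives the robot as it stands. Calls block until the motion is done:
- robot.move_pose(position, orientation): joint-space move of the TCP to a pose.
- robot.line_to(position, vel=0.15, rotation=None, guard=None): straight line of the TCP; rotation=None keeps the orientation; vel is the mean speed in m/s. With guard (N) it stops when the force on the tool has changed by that much, and returns True; else False.
- robot.goto_joints(angles): joint-space move.
- robot.set_gripper(opening): finger opening in m; the grip force is fixed at half the most; returns when the fingers have stopped.
- robot.pause(seconds).
- robot.ik(position, orientation): joint angles nearest the present ones, or None.
- robot.observe(): the state.
- robot.grab_frame(name): name is "scene" or "top" or "wrist"; returns the picture (384x512x3 uint8, blue, green, red); there is no depth.
- robot.get_calibration(name): a dict with "vertical_fov" (degrees; the focal length in pixels is half the picture's height over the tangent of half this angle, whatever the lens; pixels are square), "cx", "cy" (the principal point, pixels), "k1" (the pictures are not rectified: a ray, as slopes to the right and down, at radius r is drawn at 1 + k1 r^2 times it, then the intrinsics apply), "rvec" (rotation vector, rad) and "tvec" (3), from world to camera coordinates, as OpenCV has them. Camera axes: x right, y down, z forward; pixel columns grow to the right and rows downward; lengths in m; the calibration is good to about 2 mm. A picture is of the moment at which its call begins: read the wrist's pose just before it. get_calibration takes no time and is no camera call; for the wrist camera it gives the pose at the moment of the call.
A pose or a line that the arm cannot do raises robot.IKError and nothing moves.
- robot.job_done(): hands the job in, once; it reports no verdict.
The state is a dict: "time": time; "q": joint angles; "qvel": joint speeds; "joint_torque": joint torques, N m; "tool_pos": TCP position; "tcp_rot": TCP orientation; "ft_force": force on the tool from outside, world axes, zero at the start; "torque": the same for the moment, N m; "gripper_width": finger opening in m.
Only numpy, scipy, OpenCV 4.12 (cv2) and the standard library are available. Lean on these libraries where they do the work, as an engineer would, in place of code of your own. Each camera call takes 0.05 s, during which the arm holds its last target.

## Working session

There is one attempt and no reset: what is moved stays moved. The work goes in short steps, each a Python script; the robot and the scene stay as the last script left them, time stands still between calls to the robot, and variables do not carry over. Pictures are saved under pics/ and viewed, and the job is handed in when it is done.

```bash
ls -la; mkdir -p pics; python3 - <<'E'
from plant import robot
import cv2
for n in ["scene","top","wrist"]:
    c=robot.get_calibration(n); print(n,c)
    cv2.imwrite(f"pics/{n}0.png",robot.grab_frame(n))
o=robot.observe(); print(o["time"],o["tool_pos"],o["tcp_rot"],o["gripper_width"],robot.tip_reach)
E
```

```text
total 12
drwxr-xr-x  3 agent agent 4096 Dec  7 15:24 .
drwxr-xr-x 23 root  root  4096 Dec  7 15:24 ..
drwxr-xr-x  2 agent agent 4096 Dec  7 15:24 pics
scene {'vertical_fov': 55.679694534227465, 'cx': 256.11256507860116, 'cy': 190.2848598660868, 'k1': -0.09765952178716052, 'rvec': array([ 2.18623068,  0.63910781, -0.32658049]), 'tvec': array([-0.40123985, -0.18188962,  1.52264259])}
top {'vertical_fov': 51.91304196301039, 'cx': 254.2901070274319, 'cy': 193.7965338454628, 'k1': 0.02754800850526273, 'rvec': array([ 2.12131301, -2.15154174,  0.21323289]), 'tvec': array([-0.08812492,  0.54931775,  1.32230985])}
wrist {'vertical_fov': 62.69506223435609, 'cx': 257.1633548791229, 'cy': 194.33806987898234, 'k1': -0.054573585721927935, 'rvec': array([-2.34975096, -1.69126243, -0.2451656 ]), 'tvec': array([-0.60017384, -0.03806661,  0.37920135])}
0.15 [0.19024729 0.56885439 0.30331462] [-1.79945029e+02 -1.23229458e-02  1.61502817e+02] 0.085616682145661 0.0726
```

View pics/scene0.png

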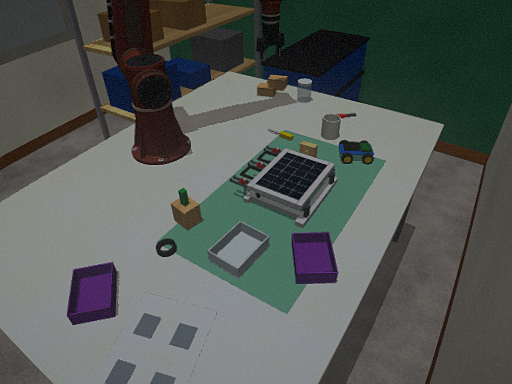

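View pics/top0.png

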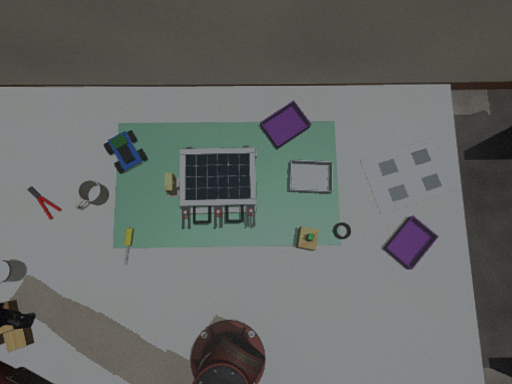

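View pics/wrist0.png

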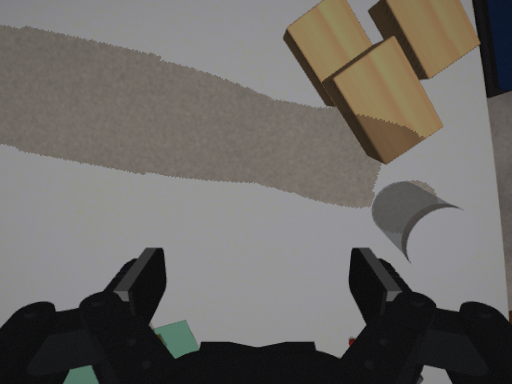

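The top view shows the panel at (218,177), the pale tub at (310,177), the wedge block at (308,237), the pin at (129,243), the cheek at (169,182), the tape at (342,230), the car at (126,150), the mug at (90,194) and two purple tubs at (285,125) and (410,242). I'll enlarge it and write the helpers.

```bash
cat > h.py <<'E'
import numpy as np, cv2
from scipy.spatial.transform import Rotation as R
def K(c):
    f=192/np.tan(np.radians(c["vertical_fov"]/2)); return f
def ray(c,uv):
    f=K(c); d=np.array([(uv[0]-c["cx"])/f,(uv[1]-c["cy"])/f]); s=d.copy()
    for _ in range(30): s=d/(1+c["k1"]*(s@s))
    Rm=cv2.Rodrigues(c["rvec"])[0]; return -Rm.T@c["tvec"], Rm.T@np.array([s[0],s[1],1.])
def on_plane(c,uv,z):
    o,d=ray(c,uv); return o+d*(z-o[2])/d[2]
def proj(c,p):
    Rm=cv2.Rodrigues(np.asarray(c["rvec"]))[0]; q=Rm@np.asarray(p,float)+c["tvec"]; s=q[:2]/q[2]
    s=s*(1+c["k1"]*(s@s)); return s*K(c)+[c["cx"],c["cy"]]
def crop(img,x0,y0,x1,y1,s,name):
    cv2.imwrite(f"pics/{name}.png",cv2.resize(img[y0:y1,x0:x1],None,fx=s,fy=s,interpolation=cv2.INTER_CUBIC))
def tri(obs):
    A=np.zeros((3,3));b=np.zeros(3)
    for c,uv in obs:
        o,d=ray(c,uv); d=d/np.linalg.norm(d); P=np.eye(3)-np.outer(d,d); A+=P;b+=P@o
    x=np.linalg.solve(A,b); return x,[np.round(proj(c,x)-uv,1) for c,uv in obs]
E
python3 - <<'E'
import cv2
from h import *
t=cv2.imread("pics/top0.png"); s=cv2.imread("pics/scene0.png")
crop(t,150,130,350,260,4,"t1"); crop(s,160,110,390,270,3,"s1")
E
```

```text
(no output)
```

View pics/t1.png

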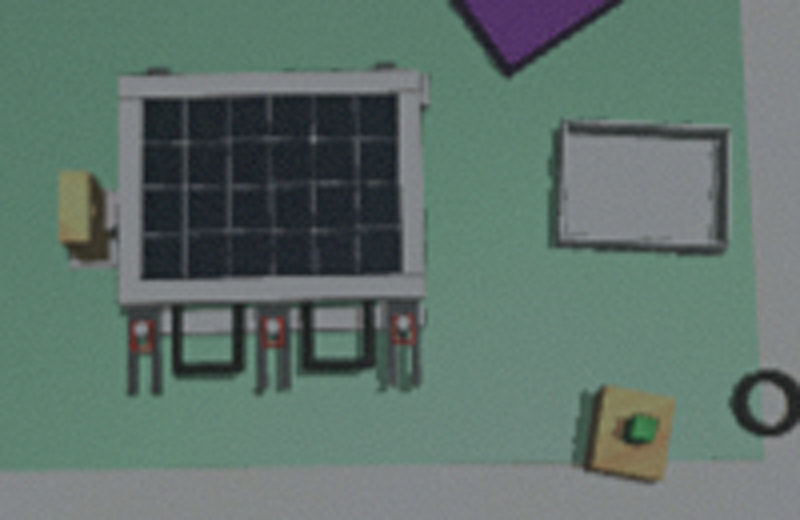

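View pics/s1.png

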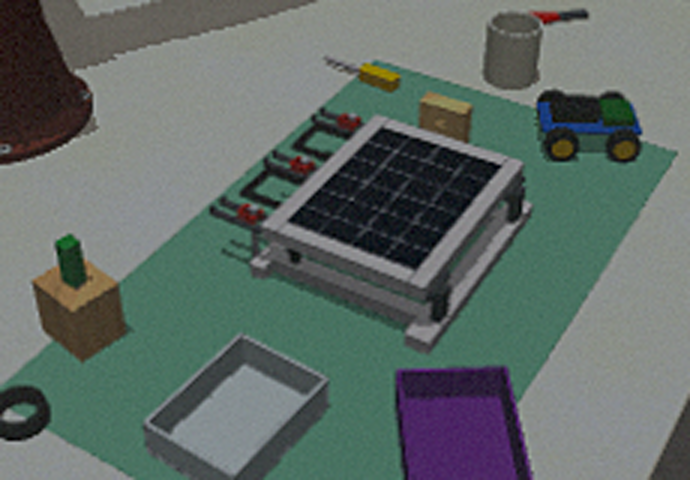

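All three clips are present, at about (185,213), (218,212) and (251,212) in the top view. Next is a coarse localisation.

```bash
python3 - <<'E'
from plant import robot
from h import *
c=robot.get_calibration("top"); np.set_printoptions(precision=4,suppress=True)
g=lambda u,v:(150+u/4,130+v/4)
for n,uv,z in [("studL",g(142,328),.083),("studM",g(273,327),.083),("studR",g(402,326),.083),("TL",g(120,76),.082),("TR",g(420,76),.082),("BL",g(122,304),.082),("BR",g(424,300),.082),
 ("wedgetop",g(641,428),.129),("tubTL",g(565,122),.045),("tubTR",g(730,128),.045),("tubBL",g(560,245),.045),("tubBR",g(725,250),.045),("pin",(129,237),.011),("pinTip",(126,264),.011),("cheek",g(75,172),.106),("tape",(342,230),.019),
 ("bTL",g(608,387),.074),("bTR",g(675,398),.074),("bBL",g(592,468),.074),("bBR",g(660,480),.074),("car",(126,151),.03),("mug",(90,194),.05)]:
    print(n,on_plane(c,uv,z))
print(-cv2.Rodrigues(c["rvec"])[0].T@c["tvec"])
cw=robot.get_calibration("wrist"); o=robot.observe()
Rw=cv2.Rodrigues(cw["rvec"])[0]; p=-Rw.T@cw["tvec"]
Rt=R.from_euler("xyz",o["tcp_rot"],degrees=True).as_matrix()
print("cam in tool",Rt.T@(p-o["tool_pos"]), "axes",Rt.T@Rw.T)
E
```

```text
studL [0.4829 0.1365 0.083 ]
studM [0.4823 0.0269 0.083 ]
studR [ 0.4817 -0.0815  0.083 ]
TL [0.7026 0.1588 0.082 ]
TR [ 0.7001 -0.1002  0.082 ]
BL [0.5036 0.1537 0.082 ]
BR [ 0.5037 -0.1004  0.082 ]
wedgetop [ 0.3902 -0.2721  0.129 ]
tubTL [ 0.6675 -0.2292  0.045 ]
tubTR [ 0.6603 -0.3758  0.045 ]
tubBL [ 0.5565 -0.2212  0.045 ]
tubBR [ 0.5502 -0.3658  0.045 ]
pin [0.4078 0.3418 0.011 ]
pinTip [0.3155 0.348  0.011 ]
cheek [0.6123 0.1908 0.106 ]
tape [ 0.4207 -0.4025  0.019 ]
bTL [ 0.4287 -0.2545  0.074 ]
bTR [ 0.4187 -0.3107  0.074 ]
bBL [ 0.3613 -0.2386  0.074 ]
bBR [ 0.3505 -0.295   0.074 ]
car [0.7126 0.3591 0.03  ]
mug [0.5544 0.4688 0.05  ]
[ 0.3035 -0.0671  1.4005]
cam in tool [ 0.0717  0.0009 -0.0701] axes [[-0.0005 -0.9581 -0.2863]
 [ 1.     -0.0003 -0.0005]
 [ 0.0004 -0.2863  0.9581]]
```

```bash
python3 - <<'E'
from plant import robot
np=__import__("numpy"); np.set_printoptions(precision=1,suppress=True)
for n,p in [("wedge",[.39,-.272,.16]),("wedgehi",[.39,-.272,.27]),("studL",[.476,.137,.27]),("studM",[.476,.027,.17]),("studR",[.476,-.082,.27]),("pin",[.408,.342,.065]),("pinins",[.6,.30,.139]),("hL",[.45,.082,.126]),("hLup",[.49,.082,.26]),("tub",[.61,-.3,.15])]:
    for y in [-90,0,90,180]+([-103,77] if n[:2]=="we" else []):
        q=robot.ik(p,[180,0,y]); print(n,y,None if q is None else np.array(q))
E
```

```text
wedge -90 [ -50.7  -15.   -29.3   75.6    0.  -140.7]
wedge 0 [-50.7 -15.  -29.3  75.6   0.  129.3]
wedge 90 [-50.7 -15.  -29.3  75.6   0.   39.3]
wedge 180 [-50.7 -15.  -29.3  75.6   0.  -50.7]
wedge -103 [ -50.7  -15.   -29.3   75.6    0.  -127.7]
wedge 77 [-50.7 -15.  -29.3  75.6   0.   52.3]
wedgehi -90 [ -50.7  -16.3  -19.    87.3    0.  -140.7]
wedgehi 0 [-50.7 -16.3 -19.   87.3   0.  129.3]
wedgehi 90 [-50.7 -16.3 -19.   87.3   0.   39.3]
wedgehi 180 [-50.7 -16.3 -19.   87.3   0.  -50.7]
wedgehi -103 [ -50.7  -16.3  -19.    87.3    0.  -127.7]
wedgehi 77 [-50.7 -16.3 -19.   87.3   0.   52.3]
studL -90 [  0.9 -12.7 -15.9  86.8   0.  -89.1]
studL 0 [   0.9  -12.7  -15.9   86.8    0.  -179.1]
studL 90 [  0.9 -12.7 -15.9  86.8   0.   90.9]
studL 180 [  0.9 -12.7 -15.9  86.8   0.    0.9]
studM -90 [ -12.5  -15.   -28.3   76.7    0.  -102.5]
studM 0 [-12.5 -15.  -28.3  76.7   0.  167.5]
studM 90 [-12.5 -15.  -28.3  76.7   0.   77.5]
studM 180 [-12.5 -15.  -28.3  76.7   0.  -12.5]
studR -90 [ -25.3  -14.9  -17.8   87.1    0.  -115.3]
studR 0 [-25.3 -14.9 -17.8  87.1   0.  154.7]
stud
[... 319 characters left out ...]
 -74.6]
pinins 0 [  15.4   20.1    4.5   74.4    0.  -164.6]
pinins 90 [ 15.4  20.1   4.5  74.4   0.  105.4]
pinins 180 [15.4 20.1  4.5 74.4  0.  15.4]
hL -90 [ -6.1 -17.2 -34.8  72.4   0.  -96.1]
hL 0 [ -6.1 -17.2 -34.8  72.4   0.  173.9]
hL 90 [ -6.1 -17.2 -34.8  72.4   0.   83.9]
hL 180 [ -6.1 -17.2 -34.8  72.4   0.   -6.1]
hLup -90 [ -5.6 -12.5 -16.8  85.7   0.  -95.6]
hLup 0 [ -5.6 -12.5 -16.8  85.7   0.  174.4]
hLup 90 [ -5.6 -12.5 -16.8  85.7   0.   84.4]
hLup 180 [ -5.6 -12.5 -16.8  85.7   0.   -5.6]
tub -90 [ -37.2   21.3    7.1   75.8    0.  -127.2]
tub 0 [-37.2  21.3   7.1  75.8   0.  142.8]
tub 90 [-37.2  21.3   7.1  75.8   0.   52.8]
tub 180 [-37.2  21.3   7.1  75.8   0.  -37.2]
```

```bash
cat > look.py <<'E'
import sys,pickle
from plant import robot
from h import *
def look(name,pos,yaw):
    robot.move_pose(pos,[180,0,yaw]); robot.pause(0.2)
    c=robot.get_calibration("wrist"); im=robot.grab_frame("wrist")
    cv2.imwrite(f"pics/{name}.png",im); pickle.dump(c,open(f"pics/{name}.pkl","wb"))
    return c,im
E
python3 - <<'E'
from look import *
look("w1",[.45,.03,.30],180)
look("w2",[.40,-.20,.30],180)
print(robot.observe()["time"])
E
```

```text
3.725
```

View pics/w1.png

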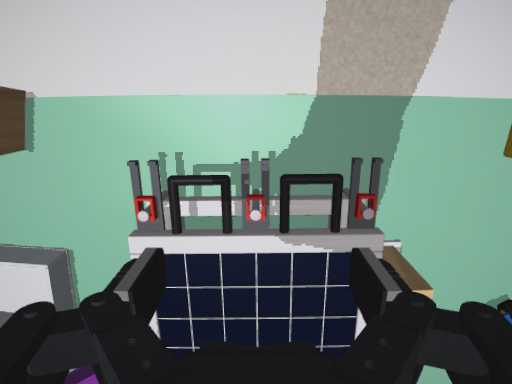

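View pics/w2.png

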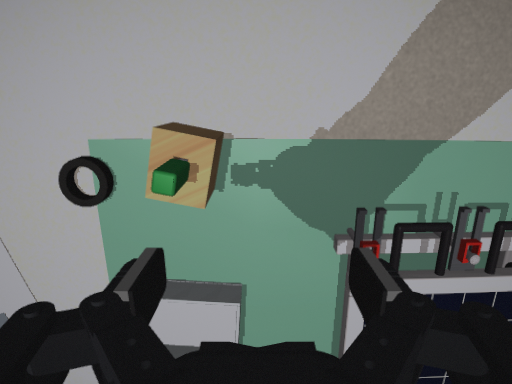

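w1 shows three stud heads near (143,216), (255,215) and (367,213), each inside a red clip. w2 shows the wedge handle at (165,183) on its block. I'll enlarge both.

```bash
python3 - <<'E'
from h import *
a=cv2.imread("pics/w1.png"); b=cv2.imread("pics/w2.png")
L=[cv2.resize(a[150:240,x:x+66],None,fx=4,fy=6*4/6,interpolation=cv2.INTER_CUBIC) for x in (110,222,334)]
cv2.imwrite("pics/w1c.png",np.hstack(L))
crop(b,130,110,250,220,5,"w2c")
E
```

```text
(no output)
```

View pics/w1c.png

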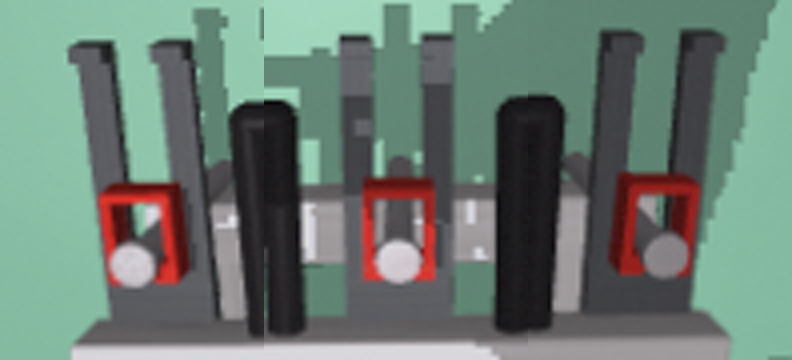

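View pics/w2c.png

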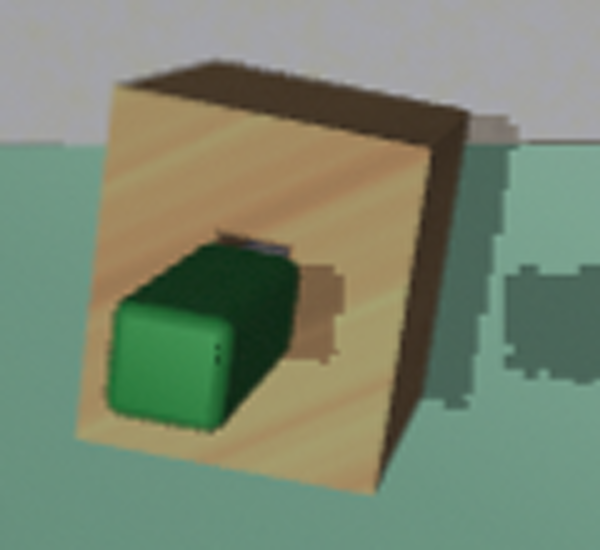

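```bash
python3 - <<'E'
from h import *; import pickle
np.set_printoptions(precision=4,suppress=True)
c=pickle.load(open("pics/w1.pkl","rb")); c2=pickle.load(open("pics/w2.pkl","rb"))
P=[on_plane(c,(u-.4,v-.4),.0835) for u,v in [(143,216),(255.5,215.25),(368.5,213.5)]]
for p in P: print("head",p)
d=P[2]-P[0]; print("yaw",np.degrees(np.arctan2(-d[0],d[1])),np.linalg.norm(d), "mid",P[1]-(P[0]+P[2])/2)
# tine tips z~.072
for u,v in [(110+92/4,150+45/4),(110+172/4,150+43/4),(222+(356-264)/4,150+38/4),(222+(436-264)/4,150+38/4),(334+(622-528)/4,150+36/4),(334+(702-528)/4,150+34/4)]: print("tip",on_plane(c,(u-.4,v-.4),.072))
g=lambda x,y:(130+x/5-.4,110+y/5-.4)
B=[on_plane(c2,g(*q),.074) for q in [(117,84),(432,147),(375,494),(78,437)]]
for p in B: print("block",p)
B=np.array(B); print("ctr",B.mean(0),"sides",[np.linalg.norm(B[i]-B[i-1]) for i in range(4)])
e=(B[2]+B[3]-B[0]-B[1]);print("yaw x",np.degrees(np.arctan2(e[1],e[0])))
e=(B[1]+B[2]-B[0]-B[3]);print("yaw y",np.degrees(np.arctan2(e[1],e[0]))-90)
for q in [(117,303),(233,316),(216,432),(107,415)]: print("hand top",on_plane(c2,g(*q),.129))
print("slot edge",on_plane(c2,g(218,231),.074),on_plane(c2,g(292,249),.074))
E
```

```text
head [ 0.4859 -0.081   0.0835]
head [0.4849 0.0288 0.0835]
head [0.4832 0.1387 0.0835]
yaw 0.7096322874942711 0.21977004564115227 mid [ 0.0004 -0.      0.    ]
tip [ 0.4339 -0.0895  0.072 ]
tip [ 0.4335 -0.0699  0.072 ]
tip [0.4325 0.0188 0.072 ]
tip [0.4325 0.0379 0.072 ]
tip [0.4318 0.1267 0.072 ]
tip [0.4312 0.1462 0.072 ]
block [ 0.3518 -0.2954  0.074 ]
block [ 0.3637 -0.2371  0.074 ]
block [ 0.4323 -0.2509  0.074 ]
block [ 0.4205 -0.3094  0.074 ]
ctr [ 0.3921 -0.2732  0.074 ] sides [np.float64(0.07005611324142597), np.float64(0.0595165316855511), np.float64(0.06995360737450693), np.float64(0.0597231331950849)]
yaw x -11.44104013579916
yaw y -11.405995029516419
hand top [ 0.3815 -0.2804  0.129 ]
hand top [ 0.3836 -0.2622  0.129 ]
hand top [ 0.4026 -0.2663  0.129 ]
hand top [ 0.3998 -0.2838  0.129 ]
slot edge [ 0.3795 -0.2784  0.074 ] [ 0.3829 -0.2645  0.074 ]
```

Stud spacing measures 219.8 mm against 220, and the block sides measure 70.0 × 59.6 mm, so these points are good. Next I'll grasp the wedge and check which way its blade faces.

```bash
python3 - <<'E'
from look import *
robot.set_gripper(.05)
robot.move_pose([.392,-.2732,.22],[180,0,78.6])
print(robot.line_to([.392,-.2732,.1555],vel=.12,guard=15))
robot.set_gripper(0.0); print(robot.observe()["gripper_width"])
robot.line_to([.392,-.2732,.27],vel=.15)
robot.pause(.2)
o=robot.observe(); print(o["tool_pos"],o["tcp_rot"],o["gripper_width"],o["time"])
c=robot.get_calibration("wrist"); im=robot.grab_frame("wrist"); cv2.imwrite("pics/w3.png",im); pickle.dump(c,open("pics/w3.pkl","wb"))
s=robot.grab_frame("scene"); crop(s,150,150,250,240,5,"s3")
E
```

```text
False
0.019557554108783286
[ 0.3917574  -0.27288534  0.2690346 ] [-1.79931424e+02 -5.84721130e-02  7.86007113e+01] 0.01930157642279663 7.8083
```

View pics/w3.png

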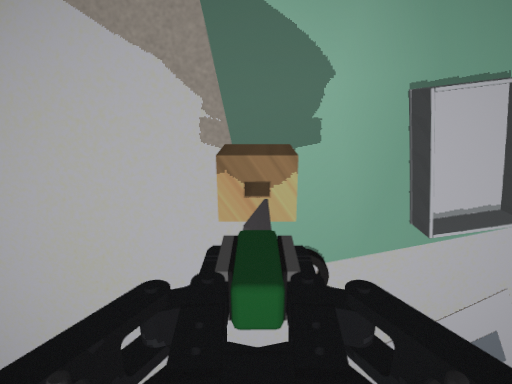

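View pics/s3.png

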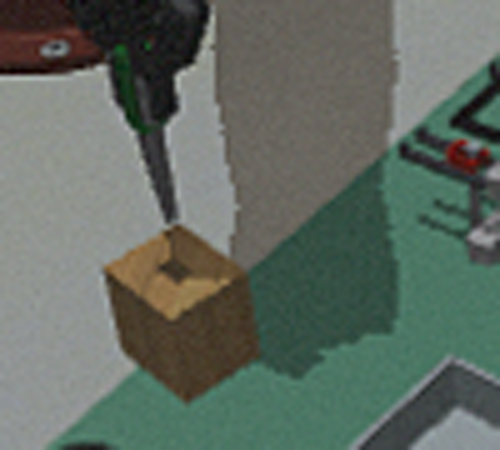

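The blade's straight edge is on the image right (+x) and the slope on the left, with the tip near (266,200). So the flat face already points to world +x, and the tool yaw for use is about +90.7°. I'll compare the expected tip with the picture, then move above the middle stud.

```bash
cat > wt.py <<'E'
from look import *
def tip_tool(): return np.array([0,.008,.1515])
def predict():
    o=robot.observe(); Rt=R.from_euler("xyz",o["tcp_rot"],degrees=True).as_matrix()
    return o["tool_pos"]+Rt@tip_tool(),Rt
YAW=90.7
ST=np.array([.4849,.0288]) # middle stud
ex=np.array([np.cos(np.radians(.7)),np.sin(np.radians(.7))]); ey=np.array([-ex[1],ex[0]])
def tcp_for(tip):  # tip xyz -> tcp
    Rt=R.from_euler("xyz",[180,0,YAW],degrees=True).as_matrix()
    return np.asarray(tip)-Rt@tip_tool()
E
python3 - <<'E'
from wt import *
c=pickle.load(open("pics/w3.pkl","rb"))
p,Rt=predict(); print(p,proj(c,p),proj(c,p-Rt@np.array([0,.0025,0])))
im=cv2.imread("pics/w3.png"); crop(im,210,180,310,260,6,"w3c")
# go above the middle stud, tip 20 mm over the head
xy=ST+ex*(-5.75e-3-1.6e-3-1.25e-3+1.25e-3)
t=tcp_for([*xy,.105]); print(t)
robot.line_to([.392,-.15,.30],vel=.25,rotation=[180,0,YAW])
robot.line_to(list(t+[0,0,.05]),vel=.25)
robot.line_to(list(t),vel=.12); robot.pause(.2)
c=robot.get_calibration("wrist"); im=robot.grab_frame("wrist"); cv2.imwrite("pics/w4.png",im); pickle.dump(c,open("pics/w4.pkl","wb"))
p,_=predict(); print(p,proj(c,p),"head",proj(c,[*ST,.0835]))
crop(im,190,120,330,240,5,"w4c")
crop(robot.grab_frame("scene"),210,110,330,220,5,"s4"); print(robot.observe()["time"])
E
```

```text
[ 0.39962054 -0.27448516  0.11792193] [266.57773124 204.17594051] [263.19637781 204.17787704]
[0.46955115 0.02861247 0.2565    ]
[0.47804576 0.02857003 0.10580005] [265.97469394 203.27265116] head [273.66493599 194.43519001]
10.3667
```

View pics/w3c.png

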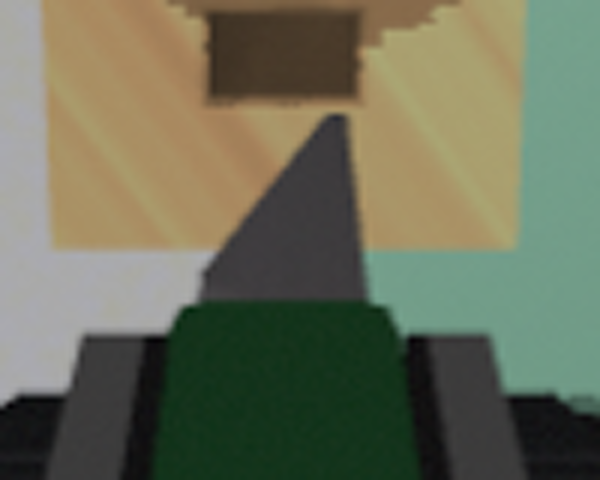

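View pics/w4c.png

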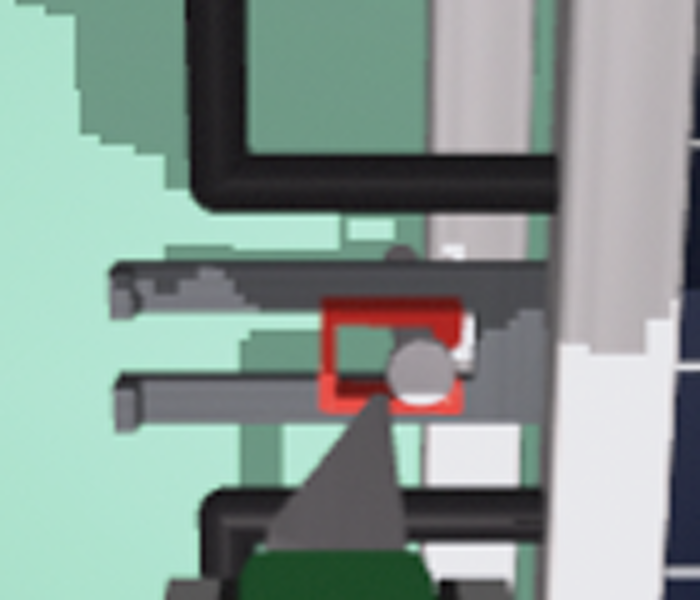

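View pics/s4.png

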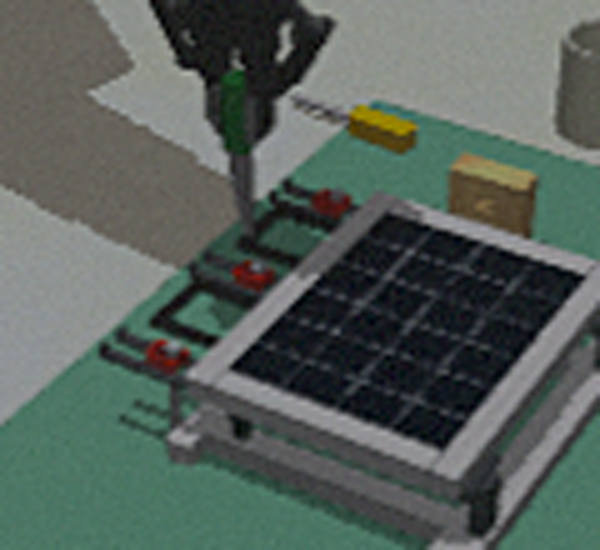

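```bash
python3 - <<'E'
from wt import *
cs=robot.get_calibration("scene"); c=robot.get_calibration("wrist"); p,Rt=predict()
np.set_printoptions(precision=4,suppress=True)
print(p, robot.observe()["tcp_rot"])
print("scene pred",proj(cs,p),"obs ~(259,157.2)")
for dx in(-.004,0,.004):
  for dy in (0,-.0025): print(dx,dy,proj(c,p+Rt@[dx,dy,0]))
# observed tip triangulated
print(tri([(c,(265.8,198.6)),(cs,(259.2,157.2))]))
print("scene head M",proj(cs,[*ST,.0835]), "scene obs (260.0,162.?)")
# handle bottom edge near camera at tool x=+.01, y ±.01, z=.0540+.0275
for y in(-.01,.01): print("handle bottom near",proj(c,p+Rt@[.01,y-.008,-.07]), "top",proj(c,p+Rt@[.01,y-.008,-.125]))
im=robot.grab_frame("wrist"); crop(im,200,180,340,330,4,"w5c")
crop(robot.grab_frame("scene"),235,120,285,175,12,"s5")
E
```

```text
[0.478  0.0286 0.1057] [179.9439   0.0139  90.7018]
scene pred [259.8191 156.1029] obs ~(259,157.2)
-0.004 0 [266.097  208.5692]
-0.004 -0.0025 [262.736  208.5716]
0 0 [266.1388 203.4616]
0 -0.0025 [262.7611 203.4639]
0.004 0 [266.1808 198.3028]
0.004 -0.0025 [262.7863 198.3049]
(array([0.4765, 0.0297, 0.0996]), [array([-1.8,  1. ]), array([0.4, 0.1])])
scene head M [261.5786 161.8913] scene obs (260.0,162.?)
handle bottom near [235.3157 227.5397] top [225.1248 287.7478]
handle bottom near [273.8815 227.5192] top [281.8065 287.7314]
```

View pics/w5c.png

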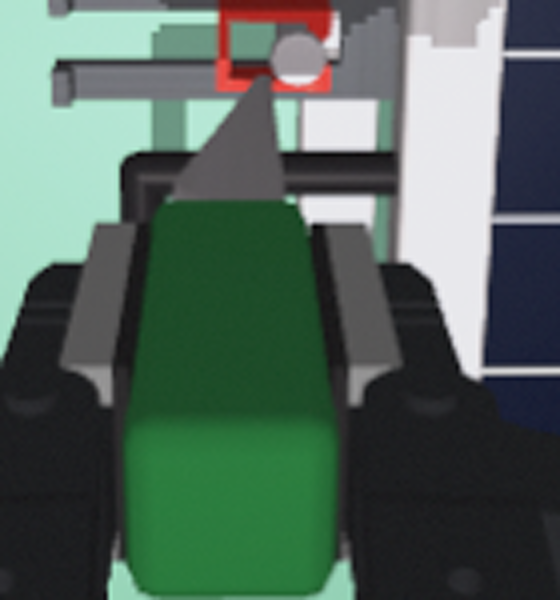

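View pics/s5.png

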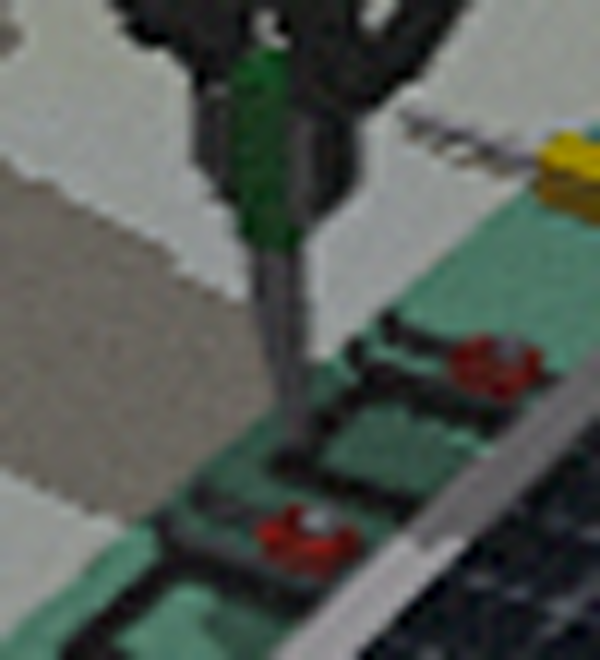

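The tip matches: the near edge was predicted at v=198.3 and seen at 198.6. The head agrees within 1 px too. Freeing the middle clip now.

```bash
cat >> wt.py <<'E'
def free(s,n,f=-.0068,low=.020,drag=.016):
    """s: stud xy"""
    at=lambda dx,z: list(tcp_for([*(s+ex*dx),z]))
    robot.line_to(at(f,.15),vel=.25); robot.line_to(at(f,.09),vel=.15)
    r1=robot.line_to(at(f,.066),vel=.06,guard=12)
    print("entry stop",r1,robot.observe()["ft_force"])
    if r1: return False
    r=robot.line_to(at(f,low),vel=.05,guard=45); o=robot.observe(); print("down stop",r,o["ft_force"],predict()[0])
    if r: return False
    r=robot.line_to(at(f-drag,low),vel=.05,guard=30); print("drag stop",r,robot.observe()["ft_force"])
    robot.line_to(at(f-drag+.003,low),vel=.05)
    robot.line_to(at(f-drag+.003,.15),vel=.12)
    c=robot.get_calibration("wrist"); im=robot.grab_frame("wrist"); cv2.imwrite(f"pics/{n}.png",im); pickle.dump(c,open(f"pics/{n}.pkl","wb"))
    crop(im,140,60,340,240,4,n+"c"); print(robot.observe()["time"])
    return True
E
python3 - <<'E'
from wt import *
free(ST,"f1")
E
```

```text
entry stop True [-0.34133666  0.35381759  5.968151  ]
```

```bash
python3 - <<'E'
from wt import *
o=robot.observe(); print(o["ft_force"],o["torque"],predict()[0],o["gripper_width"],ST-.0068*ex)
c=robot.get_calibration("wrist"); im=robot.grab_frame("wrist"); crop(im,190,120,330,260,5,"e1"); print(proj(c,predict()[0]+[0,.004,0]),proj(c,[*ST,.0835]))
crop(robot.grab_frame("scene"),235,120,285,175,12,"e2")
E
```

```text
[-0.34133666  0.35381759  5.968151  ] [0.00331513 0.10037186 0.02479409] [0.47988997 0.02830132 0.08335139] 0.01944531598837423 [0.47810051 0.02871692]
[266.21294295 198.42221415] [272.93739525 202.96432369]
```

View pics/e1.png

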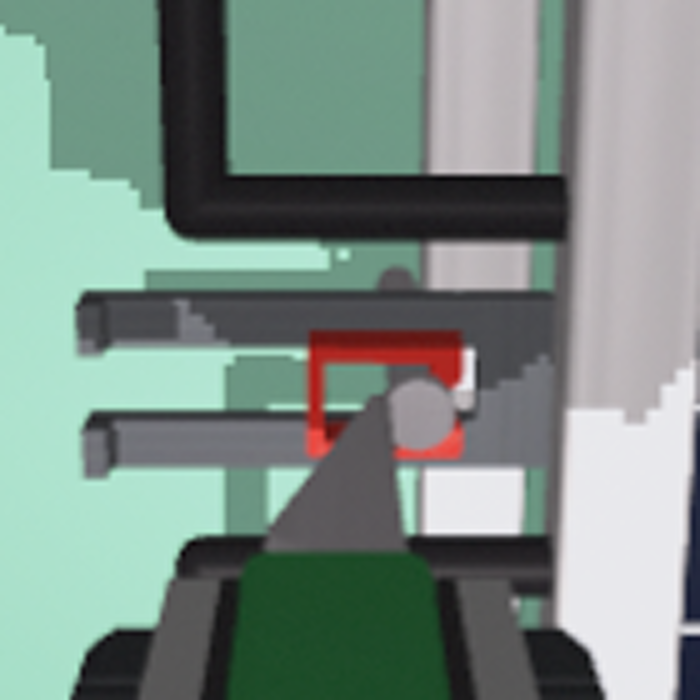

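View pics/e2.png

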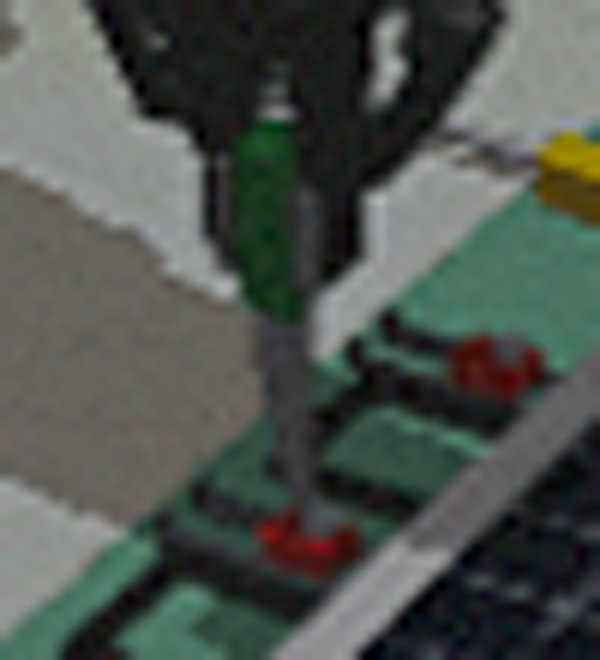

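The blade tip came down on the front rim of the stud head: tip x 0.4799, head rim about 0.479. I'll back off up and re-aim at the middle of the gap.

```bash
sed -i 's/f=-.0068/f=-.0095/; s/robot.line_to(at(f,.09),vel=.15)/robot.line_to(at(f,.092),vel=.1); robot.pause(.15); print("at",predict()[0],at(f,.092)[:2],"want",s+ex*f)/' wt.py
python3 - <<'E'
from wt import *
robot.line_to(list(tcp_for([*(ST-.0095*ex),.10])),vel=.1)
robot.pause(.3); o=robot.observe(); print(predict()[0],o["ft_force"],o["gripper_width"])
im=robot.grab_frame("wrist"); c=robot.get_calibration("wrist"); print(proj(c,predict()[0]+[0,.004,0])); crop(im,190,120,330,260,5,"e3")
free(ST,"f1",drag=.012)
E
```

```text
[0.47535269 0.02869312 0.09951904] [ 0.99326709 -1.14728354 -1.0827587 ] 0.019798419957372863
[266.23863092 198.29364024]
at [0.47614229 0.02848712 0.09280294] [np.float64(0.4674013060309421), np.float64(0.028586202485383173)] want [0.47540071 0.02868394]
entry stop False [-0.00409492  0.2485305  -0.89626924]
down stop False [ 0.19583372 -0.0400716  -2.10187134] [0.47549536 0.02864485 0.02005922]
drag stop False [-0.13035075  0.28169341 -0.99581525]
17.2167
```

View pics/e3.png

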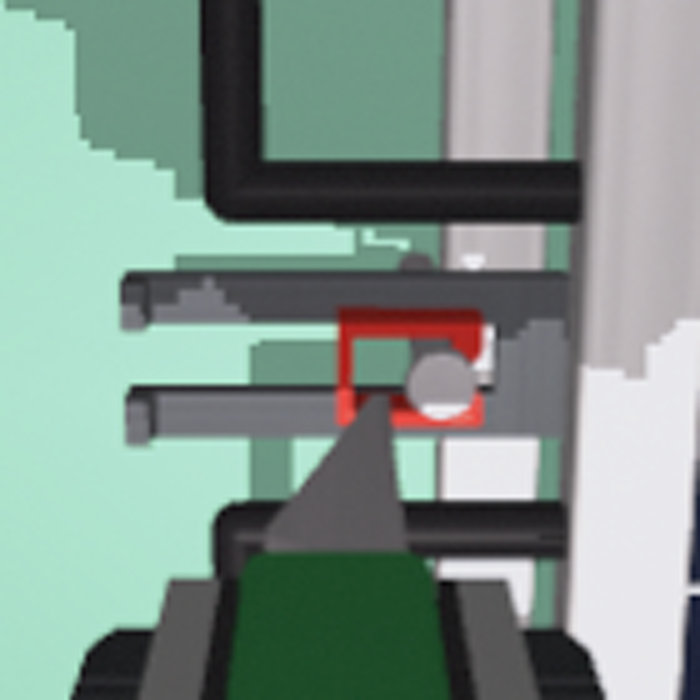

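```bash
ls pics | grep f1
```

```text
f1.pkl
f1.png
f1c.png
```

View pics/f1c.png

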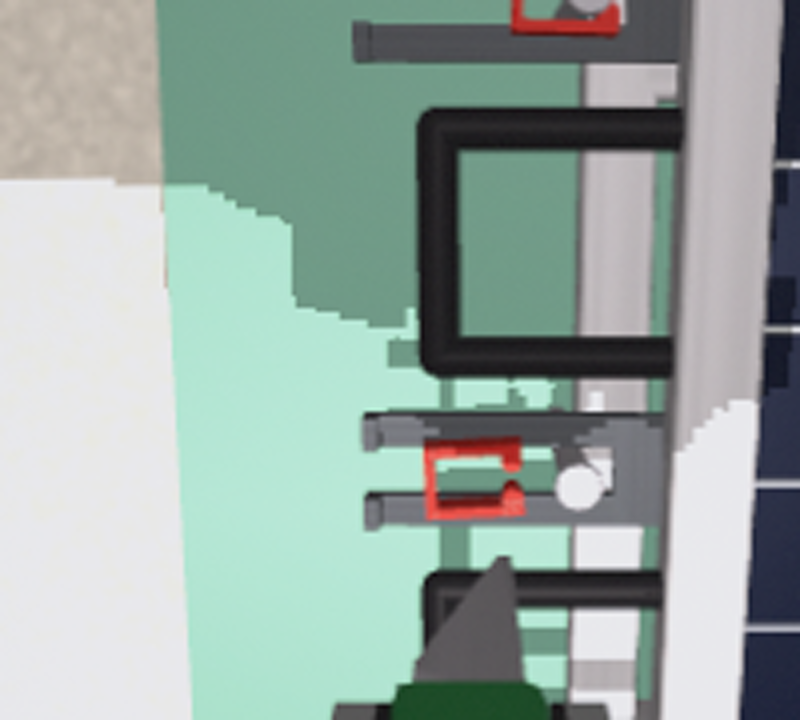

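The middle clip is off its stud and lies on the tines in front of it, at crop (475,480). On to the left clip, then the right.

```bash
python3 - <<'E'
from wt import *
if free(ST+.11*ey,"f2",drag=.012):
    free(ST-.11*ey,"f0",drag=.012)
E
```

```text
at [0.47484347 0.13858457 0.0928551 ] [np.float64(0.4660574359390649), np.float64(0.13857799314803287)] want [0.47405684 0.13867573]
entry stop False [ 0.21815466  0.28905632 -1.92421368]
down stop False [ 0.41614579  0.12403912 -1.61129258] [0.47415495 0.13865082 0.02009065]
drag stop False [ 0.13477013 -0.67938023 -1.72887168]
22.2667
at [ 0.47749964 -0.08160474  0.09285422] [np.float64(0.4687451761228193), np.float64(-0.08140558817726655)] want [ 0.47674458 -0.08130785]
entry stop False [ 0.72013194 -0.75567358 -1.88732415]
down stop False [ 0.79012867  0.07062662 -1.14231662] [ 0.47692012 -0.081406    0.02012547]
drag stop False [ 0.45553237  0.19602595 -1.37656136]
27.7583
```

```bash
python3 -c "
from h import *
cv2.imwrite('pics/f20.png',np.hstack([cv2.resize(cv2.imread(f'pics/{n}.png')[60:240,190:340],None,fx=2.6,fy=2.6) for n in ('f2','f0')]))"
```

```text
(no output)
```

View pics/f20.png

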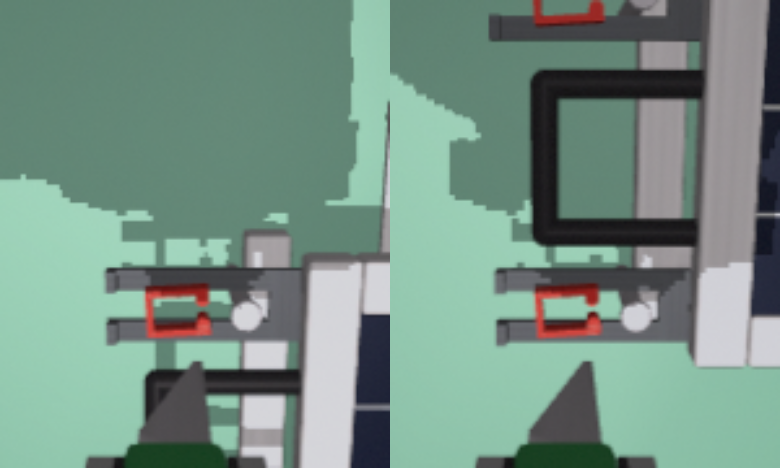

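All three clips are off and lying on the tines. Returning the wedge to its block.

```bash
python3 - <<'E'
from wt import *
robot.line_to([.392,-.15,.29],vel=.25,rotation=[180,0,78.6])
robot.line_to([.392,-.2732,.27],vel=.25); robot.pause(.3)
o=robot.observe(); print(o["tool_pos"],o["tcp_rot"])
r=robot.line_to([.392,-.2732,.19],vel=.1,guard=12); print("g1",r)
if not r:
    r=robot.line_to([.392,-.2732,.1545],vel=.05,guard=10); o=robot.observe(); print("g2",r,o["tool_pos"],o["ft_force"])
    robot.set_gripper(.05); robot.pause(.3)
    robot.line_to([.392,-.2732,.24],vel=.15); robot.pause(.2)
    c=robot.get_calibration("wrist"); im=robot.grab_frame("wrist"); cv2.imwrite("pics/w6.png",im); pickle.dump(c,open("pics/w6.pkl","wb"))
    print(proj(c,[.392,-.2732,.129]),robot.observe()["time"])
E
```

```text
[ 0.39228718 -0.27254779  0.27033866] [1.79971795e+02 2.10393348e-02 7.86740084e+01]
g1 False
g2 True [ 0.39170717 -0.27282225  0.15625051] [-1.27197319  0.14079467  4.83603777]
[256.40933115 226.1169048 ] 32.5
```

View pics/w6.png

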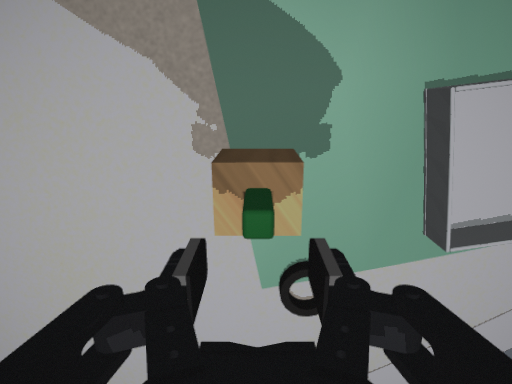

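The wedge is seated with its handle on the block top, at (258,215) in w6. Next I'll measure the freed clips and the tub.

```bash
python3 - <<'E'
from look import *
np.set_printoptions(precision=4,suppress=True)
c,im=look("w7",[.45,.03,.27],180)
ct=robot.get_calibration("top"); t=robot.grab_frame("top"); cv2.imwrite("pics/top7.png",t)
hsv=cv2.cvtColor(im,cv2.COLOR_BGR2HSV)
m=(((hsv[...,0]<8)|(hsv[...,0]>172))&(hsv[...,1]>150)&(hsv[...,2]>60)).astype(np.uint8)
m[:120]=0
n,l,st,ce=cv2.connectedComponentsWithStats(cv2.morphologyEx(m,cv2.MORPH_CLOSE,np.ones((5,5),np.uint8)))
ST=np.array([.4849,.0288]);
for i in range(1,n):
    if st[i][4]<80: continue
    ys,xs=np.where(l==i); r=cv2.minAreaRect(np.c_[xs,ys].astype(np.float32))
    print(st[i],r, "centre",on_plane(c,r[0],.072), [on_plane(c,p,.074)[:2] for p in cv2.boxPoints(r)])
crop(im,110,130,400,260,2.7,"w7c"); crop(t,150,130,350,260,4,"t7")
print(robot.observe()["time"])
E
```

```text
[367 180  25  30 458] ((378.9513854980469, 194.52149963378906), (23.069101333618164, 29.680654525756836), 2.7263107299804688) centre [0.4591 0.1384 0.072 ] [array([0.4718, 0.1279]), array([0.4444, 0.1265]), array([0.4454, 0.1471]), array([0.473 , 0.1491])]
[245 182  22  30 291] ((255.59339904785156, 196.49417114257812), (28.132610321044922, 19.96105194091797), 86.42366790771484) centre [0.4606 0.0281 0.072 ] [array([0.4477, 0.0187]), array([0.4467, 0.0361]), array([0.4725, 0.0377]), array([0.4737, 0.0199])]
[120 184  27  29 458] ((132.9038543701172, 198.01922607421875), (29.02518653869629, 22.553354263305664), 78.69007110595703) centre [ 0.4617 -0.0821  0.072 ] [array([ 0.45  , -0.0925]), array([ 0.4461, -0.0722]), array([ 0.4725, -0.0699]), array([ 0.4767, -0.0907])]
33.9833
```

View pics/w7c.png

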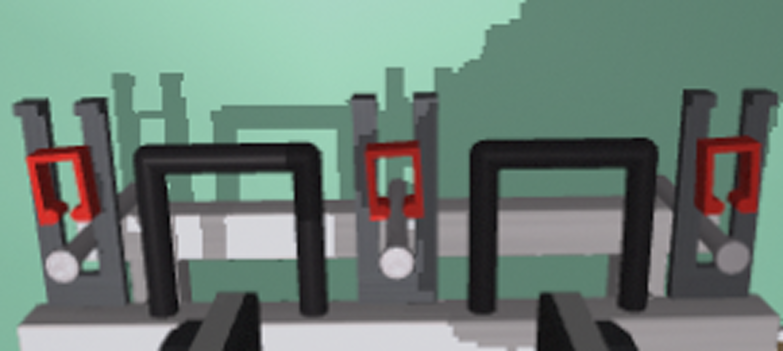

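View pics/t7.png

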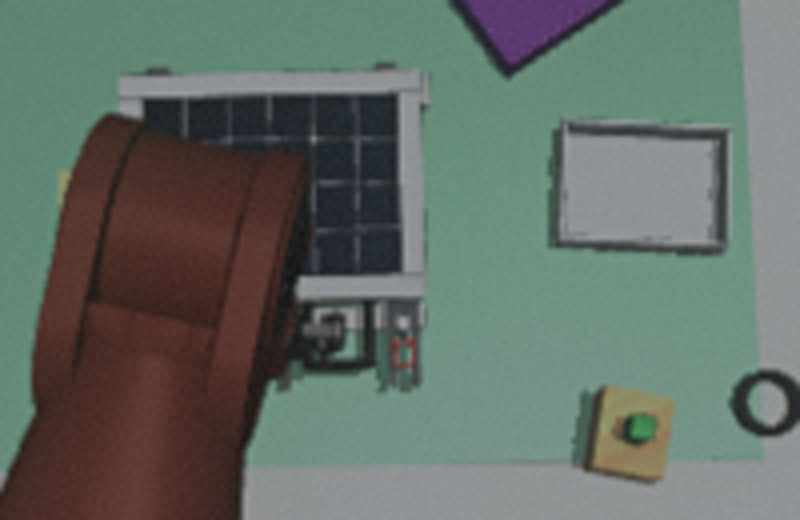

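All three clips are confirmed free, at (.459,.138), (.461,.028) and (.462,-.082), and the tub hasn't moved. The handle uprights leave only about 22 mm either side of the middle clip, so I'll check how thick the fingers are.

```bash
python3 - <<'E'
from h import *; import pickle
from scipy.spatial.transform import Rotation as R
np.set_printoptions(precision=1,suppress=True)
im=cv2.imread("pics/w7.png"); c=pickle.load(open("pics/w7.pkl","rb"))
# tool pose approx commanded
T=np.array([.45,.03,.27]); Rt=R.from_euler("xyz",[180,0,180],degrees=True).as_matrix()
for y in (.025,.032,.0395):
  for x in (-.011,.011):
    for z in (.0695,.054,.04): print(y,x,z,proj(c,T+Rt@[x,y,z]))
crop(im,250,230,430,384,4,"fing")
# handle uprights at z=.077 and bar
g=lambda x,y:(110+x/2.7-.4,130+y/2.7-.4)
for q in [(325,230),(470,230),(136,160),(657,160),(295,230),(497,230)]: print(q,on_plane(c,g(*q),.074))
for q in [(230,146),(230,172),(560,140),(560,166)]: print("bar",on_plane(c,g(*q),.074))
E
```

```text
0.025 -0.011 0.0695 [308.  272.2]
0.025 -0.011 0.054 [313.1 289.9]
0.025 -0.011 0.04 [318.8 309.2]
0.025 0.011 0.0695 [310.1 231.6]
0.025 0.011 0.054 [315.8 245.9]
0.025 0.011 0.04 [322.1 261.7]
0.032 -0.011 0.0695 [321.9 272.1]
0.032 -0.011 0.054 [328.5 289.7]
0.032 -0.011 0.04 [335.6 309. ]
0.032 0.011 0.0695 [324.6 231.6]
0.032 0.011 0.054 [331.9 245.8]
0.032 0.011 0.04 [339.9 261.6]
0.0395 -0.011 0.0695 [336.7 271.9]
0.0395 -0.011 0.054 [344.8 289.6]
0.0395 -0.011 0.04 [353.6 308.8]
0.0395 0.011 0.0695 [340.1 231.5]
0.0395 0.011 0.054 [349.  245.7]
0.0395 0.011 0.04 [358.8 261.4]
(325, 230) [0.5 0.  0.1]
(470, 230) [0.5 0.1 0.1]
(136, 160) [ 0.5 -0.1  0.1]
(657, 160) [0.5 0.1 0.1]
(295, 230) [ 0.5 -0.   0.1]
(497, 230) [0.5 0.1 0.1]
bar [ 0.4 -0.   0.1]
bar [ 0.5 -0.   0.1]
bar [0.4 0.1 0.1]
bar [0.5 0.1 0.1]
```

View pics/fing.png

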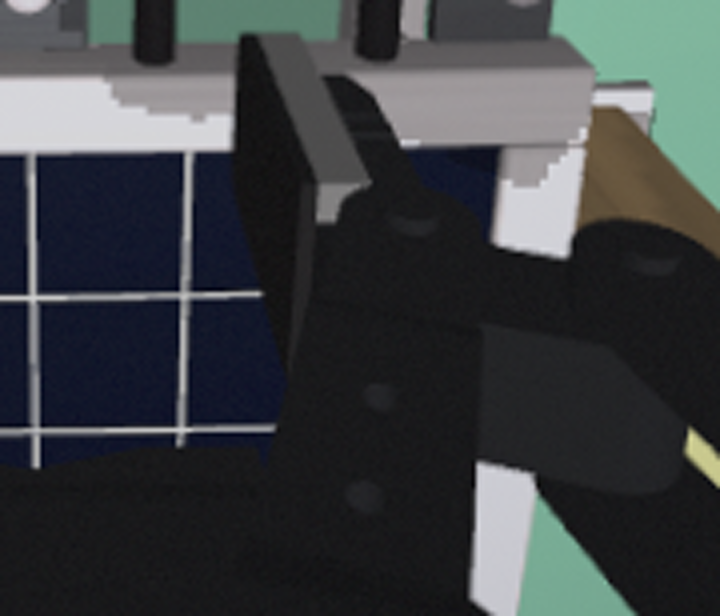

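```bash
python3 - <<'E'
from h import *; import pickle
np.set_printoptions(precision=4,suppress=True)
c=pickle.load(open("pics/w7.pkl","rb"))
g=lambda x,y:(110+x/2.7-.4,130+y/2.7-.4)
for q in [(323,230),(471,230),(136,160),(657,160),(298,230),(497,230)]: print(q,on_plane(c,g(*q),.072))
for q in [(230,144),(230,172),(560,140),(560,168)]: print("bar",on_plane(c,g(*q),.072))
E
```

```text
(323, 230) [0.4778 0.0042 0.072 ]
(471, 230) [0.478  0.0538 0.072 ]
(136, 160) [ 0.4533 -0.0567  0.072 ]
(657, 160) [0.4537 0.1144 0.072 ]
(298, 230) [ 0.4778 -0.0042  0.072 ]
(497, 230) [0.478  0.0625 0.072 ]
bar [ 0.448  -0.0253  0.072 ]
bar [ 0.4575 -0.0259  0.072 ]
bar [0.4469 0.0821 0.072 ]
bar [0.4564 0.0826 0.072 ]
```

The upright edges measure ±24.8 mm from the middle clip, so gripping only the upper half of the clip with a narrow opening fits. I'll descend on the middle clip first and look before closing.

```bash
python3 - <<'E'
from look import *
robot.set_gripper(.026)
robot.line_to([.457,.0283,.20],vel=.2,rotation=[180,0,182])
robot.line_to([.457,.0283,.165],vel=.12); robot.pause(.2)
print(robot.observe()["tool_pos"])
im=robot.grab_frame("wrist"); crop(im,190,150,330,290,4,"g1")
crop(robot.grab_frame("scene"),225,120,305,200,7,"g2")
E
```

```text
[0.45752367 0.02818134 0.16606708]
```

View pics/g1.png

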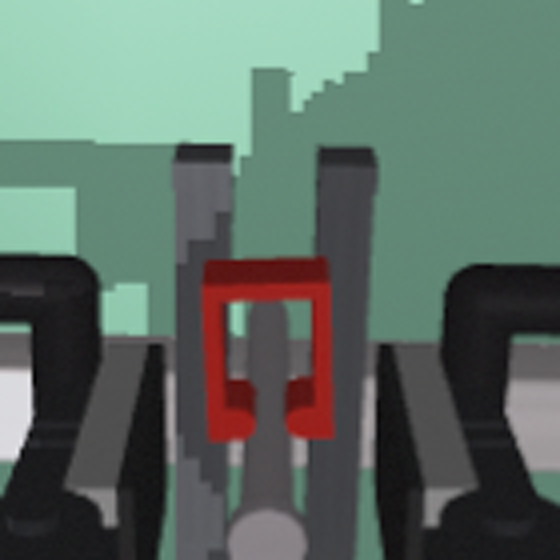

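View pics/g2.png

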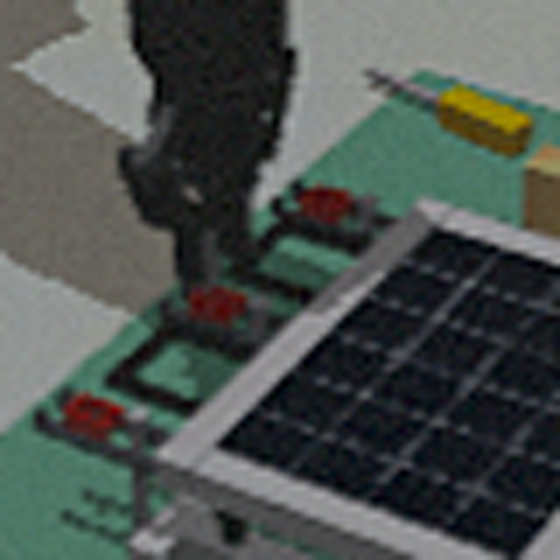

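The fingers straddle the clip centrally and are clear of the uprights. I'll grasp it, lift it and check.

```bash
cat > clip.py <<'E'
from look import *
def grab(x,y,n,yaw=182,z=.141):
    robot.set_gripper(.027)
    robot.line_to([x,y,.20],vel=.25,rotation=[180,0,yaw]); robot.line_to([x,y,.165],vel=.12); robot.pause(.1)
    r=robot.line_to([x,y,z],vel=.05,guard=7); o=robot.observe(); print("down",r,o["tool_pos"],o["ft_force"])
    robot.set_gripper(0); print("w",robot.observe()["gripper_width"])
    robot.line_to([x,y,.20],vel=.12); robot.pause(.1); print("w",robot.observe()["gripper_width"])
    crop(robot.grab_frame("wrist"),150,110,370,290,3,n)
def drop(x,y,n):
    robot.line_to([.52,-.15,.22],vel=.3,rotation=[180,0,180])
    robot.line_to([x,y,.18],vel=.3); robot.line_to([x,y,.098],vel=.15,guard=10); print("w",robot.observe()["gripper_width"])
    robot.set_gripper(.04); robot.pause(.2); robot.line_to([x,y,.2],vel=.2)
    crop(robot.grab_frame("top"),270,140,360,220,6,n); print(robot.observe()["time"])
E
python3 - <<'E'
from clip import *
grab(.457,.0283,"g3")
E
```

```text
down True [0.4566362  0.02826051 0.14034556] [-0.84659548 -0.1013195   5.6059597 ]
w 0.014807748571975634
w 0.015036065714227921
```

View pics/g3.png

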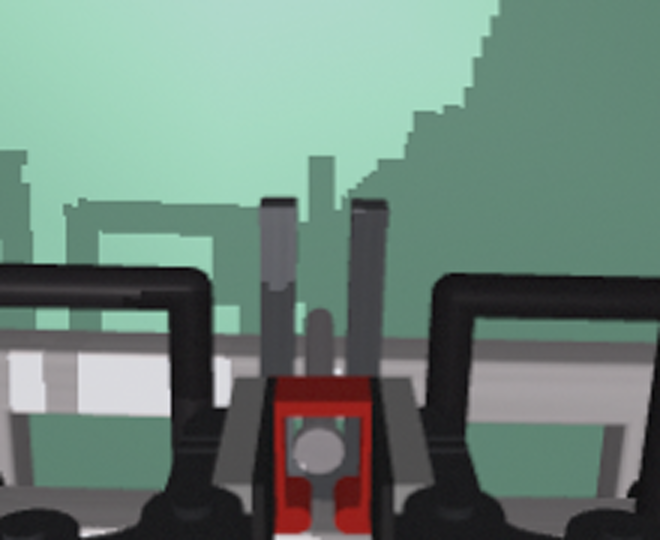

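The clip is held, at 15 mm finger opening. Into the tub with it, then the left clip.

```bash
python3 - <<'E'
from clip import *
drop(.6086,-.298,"d1")
grab(.4555,.1378,"g4",z=.1425)
E
```

```text
w 0.015192883383607936
41.7
down False [0.45537576 0.1377877  0.14234614] [-0.35672067 -0.29573381  0.09270058]
w 0.014445244735510527
w 0.014850750924258358
```

View pics/d1.png

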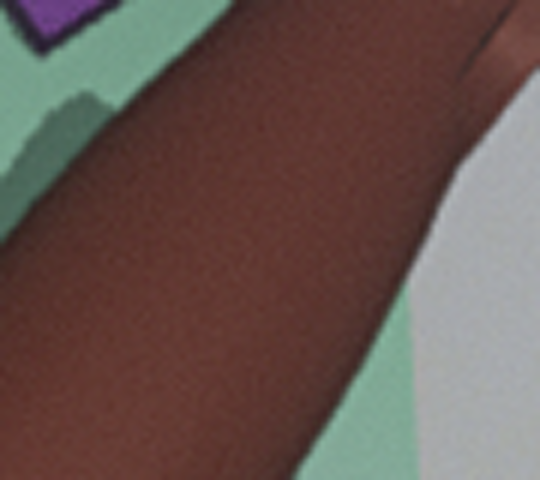

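View pics/g4.png

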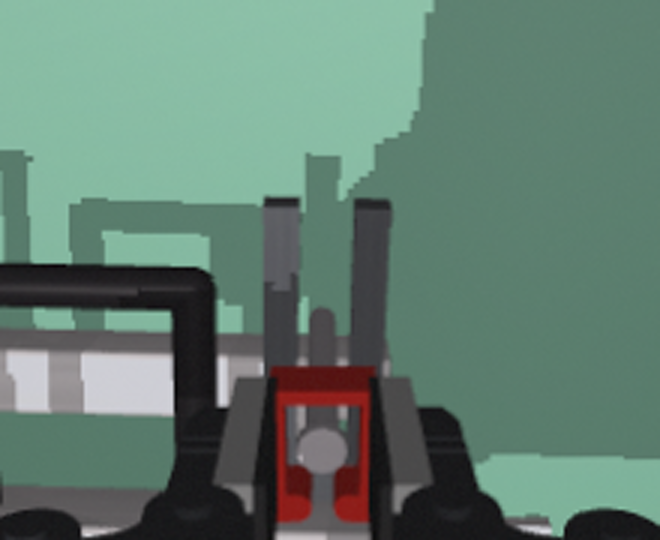

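The left clip is held, but the arm hid the tub in the last top view. I'll check the tub from the top camera now that the arm is over on the left.

```bash
python3 - <<'E'
from clip import *
crop(robot.grab_frame("top"),260,100,360,260,4,"t8")
crop(robot.grab_frame("scene"),190,210,350,300,4,"s8")
E
```

```text
(no output)
```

View pics/t8.png

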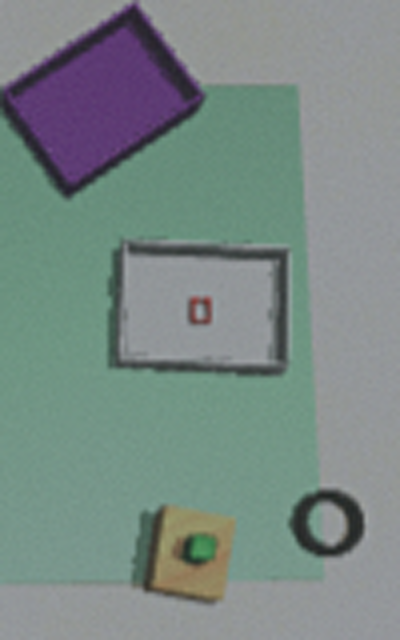

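View pics/s8.png

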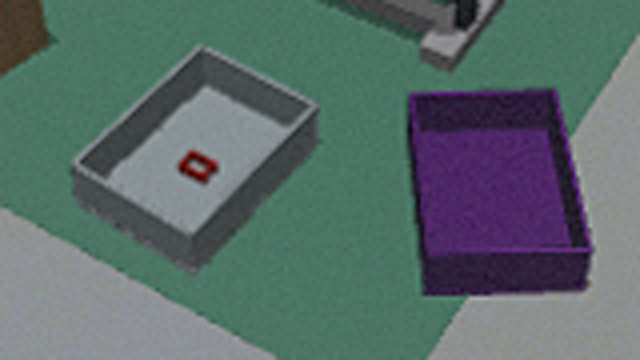

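The first clip lies in the middle of the pale tub, which hasn't moved. Now I'll drop this one and fetch the right clip.

```bash
python3 - <<'E'
from clip import *
drop(.6086,-.263,"d2")
grab(.458,-.082,"g5",z=.1425)
drop(.6086,-.333,"d3")
robot.line_to([.45,0,.27],vel=.3,rotation=[180,0,90.7])
crop(robot.grab_frame("top"),60,100,360,270,2.6,"t9")
crop(robot.grab_frame("scene"),190,100,390,300,3,"s9")
print(robot.observe()["time"])
E
```

```text
w 0.014476621162549592
50.0167
down False [ 0.45789343 -0.08194114  0.14236019] [ 0.26817289 -0.02200331  0.19759485]
w 0.014742398902534077
w 0.014078472990721362
w 0.014399137347985919
56.85
58.8333
```

View pics/t9.png

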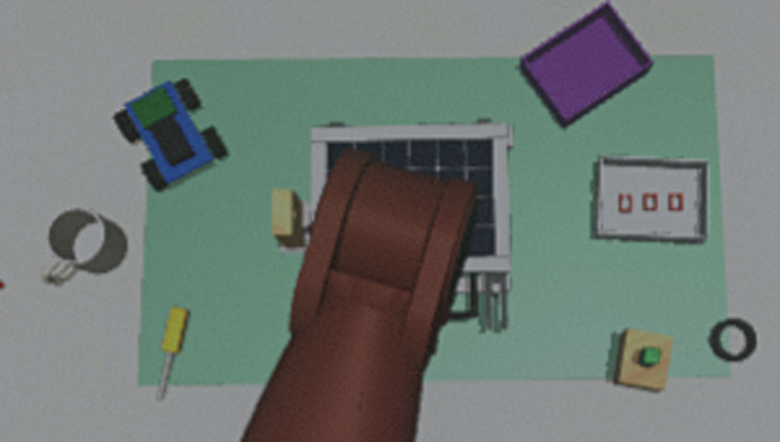

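View pics/s9.png

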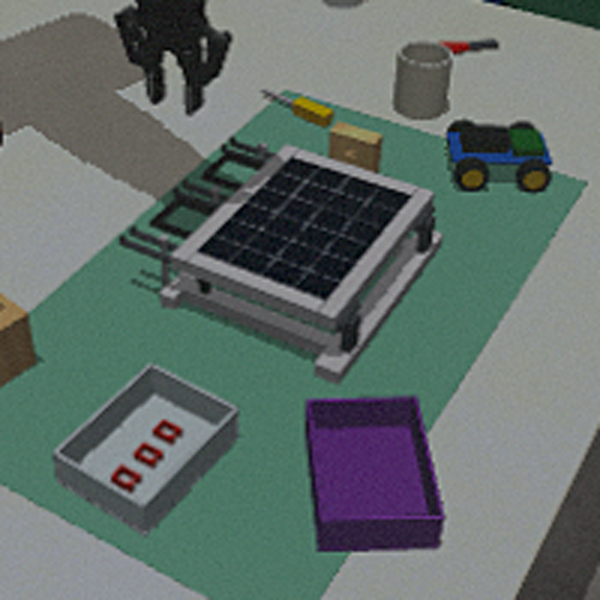

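All three clips are in the pale tub. The pin was knocked: it is now at about (128,227) in the top view, so I'll measure it again later. Now I'll raise the panel by the right handle (bar at about (.4526,-.0262)).

```bash
python3 - <<'E'
from wt import *
np.set_printoptions(precision=4,suppress=True)
H=ST+.222*ex-.055*ey
def bar(th):
    a=np.radians(th); x=-.255*np.cos(a)+.010*np.sin(a); z=.062+.255*np.sin(a)+.010*np.cos(a)
    return np.array([*(H+ex*x),z])
robot.set_gripper(.032)
b=bar(0); print(b)
robot.line_to(list(b+[0,0,.12]),vel=.25); 
r=robot.line_to(list(b+[0,0,.053]),vel=.12,guard=10); print("down",r)
robot.set_gripper(0); o=robot.observe(); print(o["gripper_width"],o["ft_force"])
f0=o["ft_force"]
for th in range(3,28,3):
    robot.line_to(list(bar(th)+[0,0,.053]),vel=.12)
o=robot.observe(); print(th,o["ft_force"],o["tool_pos"])
for th in (28,29,30,31,32,33):
    r=robot.line_to(list(bar(th)+[0,0,.053]),vel=.04,guard=30); robot.pause(.1)
    o=robot.observe(); print(th,r,o["ft_force"],o["tool_pos"]-[0,0,.053]-bar(30))
    if r or abs(o["ft_force"][2])>35: break
crop(robot.grab_frame("scene"),190,100,390,250,3.5,"p1"); cv2.imwrite("pics/top10.png",robot.grab_frame("top"))
print(robot.observe()["time"])
E
```

```text
[ 0.4526 -0.0266  0.072 ]
down False
0.007907451689085973 [-11.9751  -1.5104  11.9695]
27 [-17.3741  -1.9205  10.9966] [ 0.483  -0.0263  0.2407]
28 False [-17.0868  -2.6745   6.9367] [-0.0069 -0.0002 -0.0072]
29 False [-17.8565  -3.0994   7.3845] [-0.0048 -0.0002 -0.0034]
30 False [-18.6412  -1.6292   8.2291] [-0.0026 -0.0002  0.0005]
31 False [-21.1158  -3.2567   5.9675] [-0.0005 -0.0002  0.0038]
32 True [-2.1514 -1.1169  4.4957] [-0.0003 -0.0002  0.0037]
64.7833
```

View pics/p1.png

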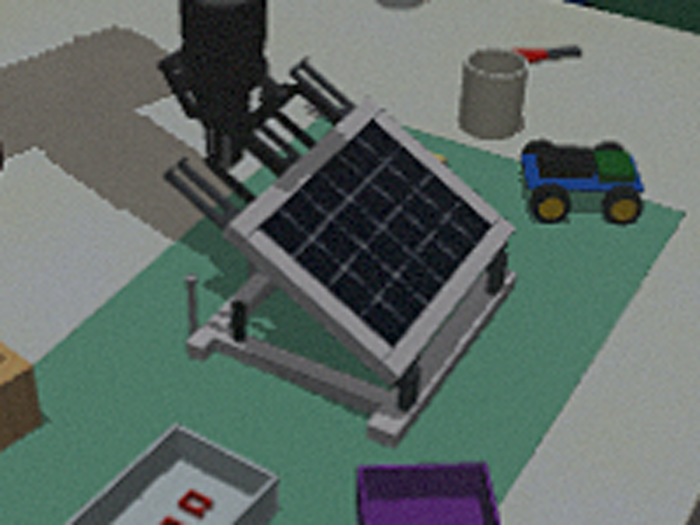

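```bash
python3 - <<'E'
from wt import *
np.set_printoptions(precision=4,suppress=True)
p=robot.observe()["tool_pos"]
d=np.array([.5,0,.866])
for k in (.003,.005,.007):
    r=robot.line_to(list(p+d*k),vel=.03,guard=32); robot.pause(.15)
    o=robot.observe(); print(k,r,o["ft_force"],(o["tool_pos"]-p))
    if r: break
robot.pause(.2); print(robot.observe()["ft_force"],robot.observe()["gripper_width"])
c=robot.get_calibration("scene"); im=robot.grab_frame("scene"); crop(im,235,95,320,155,8,"p2")
E
```

```text
0.003 True [ 1.932  -0.583   0.8578] [ 0.0004 -0.0001  0.0003]
[3.4457 0.4001 1.1406] 0.007636405895064374
```

View pics/p2.png

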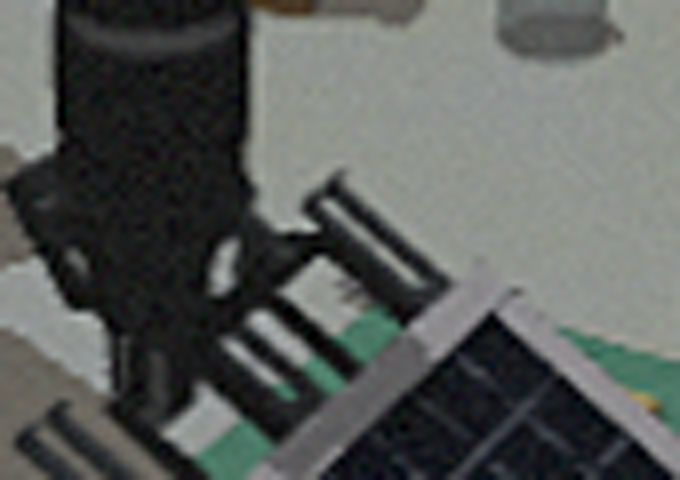

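The panel resists more than 30 N within 0.4 mm (hinge friction alone is about 6 N), so it is at its stop. I'll release it, then look at the pin and the cheek hole.

```bash
python3 - <<'E'
from look import *
np.set_printoptions(precision=4,suppress=True)
p=robot.observe()["tool_pos"]
robot.set_gripper(.035)
robot.line_to([p[0],p[1],.33],vel=.15)
im=robot.grab_frame("scene"); crop(im,190,100,390,250,3.5,"p3")
robot.line_to([.45,.25,.33],vel=.3)
c,im=look("w10",[.44,.33,.30],180)
# view of the cheek from +y, tilted
try:
    rt=(R.from_euler("xyz",[180,0,90.7],degrees=True)).as_matrix()
    # tilt about world x so fingers point towards -y
    rr=R.from_euler("x",-25,degrees=True).as_matrix()@rt
    e=R.from_matrix(rr).as_euler("xyz",degrees=True); print(e, rr[:,2])
    robot.move_pose([.58,.33,.28],list(e)); robot.pause(.2)
    c2=robot.get_calibration("wrist"); im2=robot.grab_frame("wrist"); cv2.imwrite("pics/w11.png",im2); pickle.dump(c2,open("pics/w11.pkl","wb"))
except Exception as x: print("ERR",x)
print(robot.observe()["time"])
E
```

```text
[-179.6736   24.998    90.7724] [ 0.     -0.4226 -0.9063]
70.775
```

View pics/p3.png

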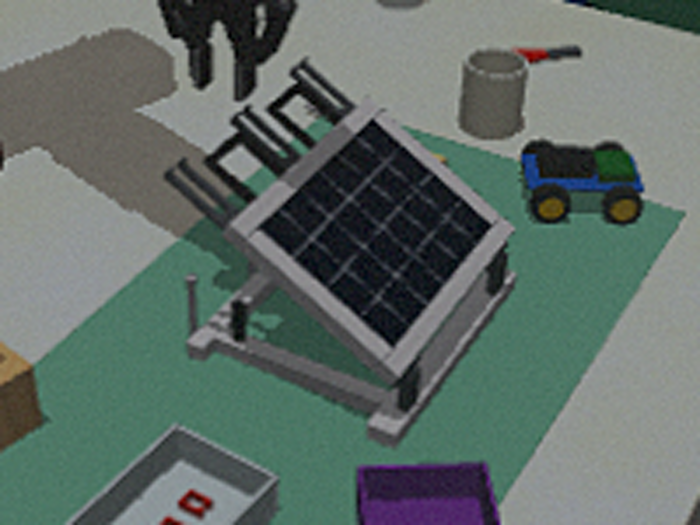

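View pics/w10.png

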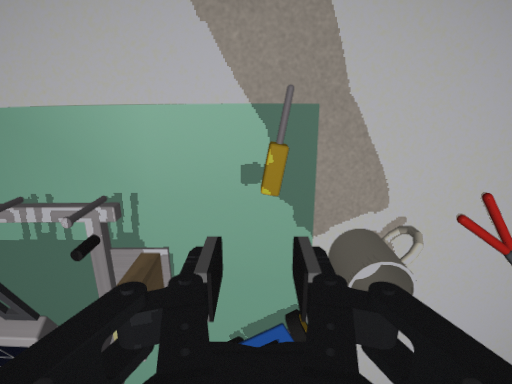

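View pics/w11.png

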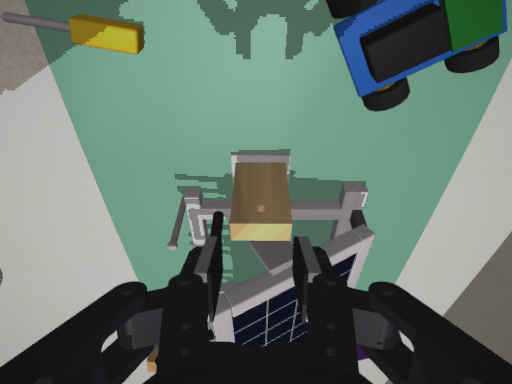

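In w11 the cheek's outer face spans about (240..290,165..222), with a small spot near (262,208). w10 shows the yellow pin handle centred near (275,169), its shaft running up to (291,88). Enlarging both.

```bash
python3 -c "
from h import *
a=cv2.imread('pics/w11.png'); crop(a,225,140,305,255,6,'w11c')
b=cv2.imread('pics/w10.png'); crop(b,240,70,320,210,5,'w10c')"
```

```text
(no output)
```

View pics/w11c.png

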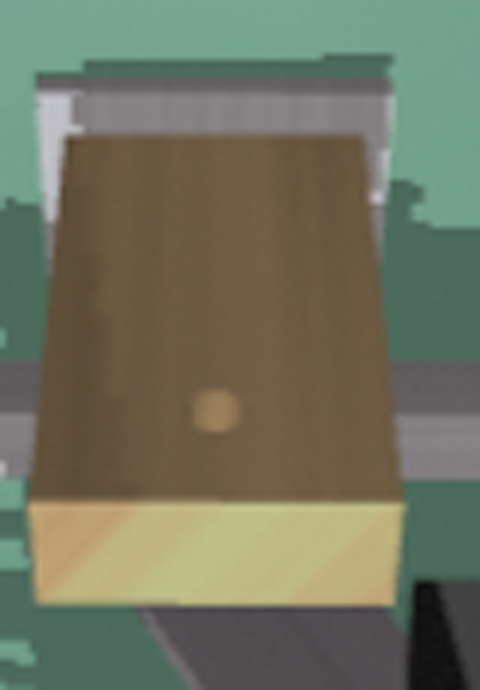

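View pics/w10c.png

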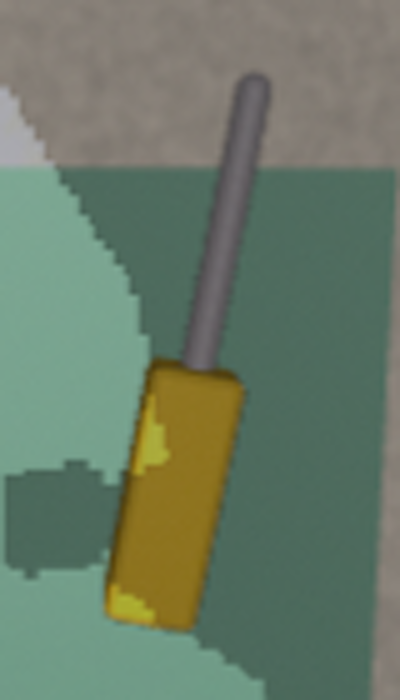

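```bash
python3 - <<'E'
from h import *; import pickle
np.set_printoptions(precision=4,suppress=True)
c=pickle.load(open("pics/w11.pkl","rb"));b=pickle.load(open("pics/w10.pkl","rb"))
g=lambda x,y:(225+x/6-.4,140+y/6-.4)
print("hole",on_plane(c,g(215,411),.085))
for q in [(30,502),(405,502),(395,605),(36,605)]: print("top",on_plane(c,g(*q),.106))
for q in [(66,135),(362,135)]: print("bottom?",[on_plane(c,g(*q),z)[:2] for z in (0,.01,.02)])
g=lambda x,y:(240+x/5-.4,70+y/5-.4)
C=np.array([on_plane(b,g(*q),.022) for q in [(150,374),(243,390),(195,631),(107,614)]])
print(C, C.mean(0),[np.linalg.norm(C[i]-C[i-1]) for i in range(4)])
t=on_plane(b,g(255,74),.011); r=on_plane(b,g(199,368),.011); print("tip",t,"root",r,np.linalg.norm(t-r),np.degrees(np.arctan2(*(t-r)[1::-1])),"pin_c from root",r-(t-r)/np.linalg.norm(t-r)*.03)
d=t-C.mean(0); print("tip-c",np.linalg.norm(d[:2]),np.degrees(np.arctan2(d[1],d[0])))
E
```

```text
hole [0.585  0.2047 0.085 ]
top [0.5553 0.2043 0.106 ]
top [0.6153 0.2053 0.106 ]
top [0.6157 0.1799 0.106 ]
top [0.5551 0.179  0.106 ]
bottom? [array([0.5551, 0.1999]), array([0.5559, 0.2071]), array([0.5567, 0.2143])]
bottom? [array([0.6152, 0.2008]), array([0.6141, 0.208 ]), array([0.613 , 0.2151])]
[[0.4154 0.3438 0.022 ]
 [0.4189 0.3644 0.022 ]
 [0.4746 0.3547 0.022 ]
 [0.4705 0.3344 0.022 ]] [0.4448 0.3493 0.022 ] [np.float64(0.055905393090412606), np.float64(0.020907543338838177), np.float64(0.056519962229741615), np.float64(0.0207459383873722)]
tip [0.3517 0.3664 0.011 ] root [0.4155 0.3553 0.011 ] 0.06471177967895758 170.132731070063 pin_c from root [0.445  0.3502 0.011 ]
tip-c 0.09466591929577728 169.59674537499347
```

The hole is at (.585,.2047,.085), centred on the 60 × 25 mm cheek. The pin centre is at (.4449,.350) with the shaft towards 170°, and tip to centre measures 94.7 mm against 95. Grasping the pin now.

```bash
python3 - <<'E'
from look import *
np.set_printoptions(precision=4,suppress=True)
a=np.radians(170); u=np.array([np.cos(a),np.sin(a)]); pc=np.array([.4449,.350]); g=pc-.006*u
robot.set_gripper(.042)
robot.move_pose([*g,.20],[180,0,170]); robot.line_to([*g,.13],vel=.15); robot.pause(.1)
# recheck that the pin has not moved
c=robot.get_calibration("wrist"); print("tip expected",proj(c,[*(pc+.095*u),.011])); crop(robot.grab_frame("wrist"),190,40,330,290,2.4,"k1")
r=robot.line_to([*g,.0765],vel=.06,guard=8); print(r)
robot.set_gripper(0); o=robot.observe(); print(o["gripper_width"],o["tool_pos"],o["ft_force"])
robot.line_to([*g,.20],vel=.12); robot.pause(.2)
o=robot.observe(); c=robot.get_calibration("wrist"); im=robot.grab_frame("wrist"); cv2.imwrite("pics/k2f.png",im); pickle.dump((c,o),open("pics/k2f.pkl","wb")); crop(im,190,40,330,290,2.4,"k2")
Rt=R.from_euler("xyz",o["tcp_rot"],degrees=True).as_matrix()
for x in (.036,.1005): print(x,proj(c,o["tool_pos"]+Rt@[x-.000,0,.065]))
print(o["time"])
E
python3 -c "
import cv2,numpy as np
cv2.imwrite('pics/k12.png',np.hstack([cv2.imread('pics/k1.png'),cv2.imread('pics/k2.png')]))"
```

```text
tip expected [254.7292  44.4463]
False
0.020737719933620204 [0.4513 0.3492 0.0773] [-0.5909 -0.1138  4.3366]
0.036 [255.6333 183.9301]
0.1005 [255.3478  24.3625]
75.8167
```

View pics/k12.png

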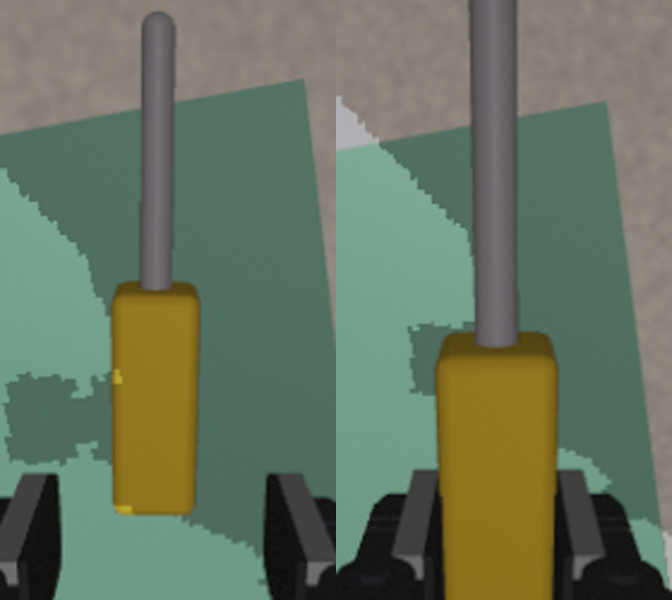

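```bash
python3 - <<'E'
from h import *; import pickle
np.set_printoptions(precision=1,suppress=True)
im=cv2.imread("pics/k2f.png"); crop(im,225,5,285,65,10,"k3")
g=cv2.GaussianBlur(im,(3,3),0).astype(float)
d=np.abs(np.diff(g,axis=1)).sum(2)
for v in range(15,190,10):
    row=d[v,235:280]; L=row[:20].argmax(); Rr=20+row[20:].argmax(); print(v,235+L+.5,235+Rr+.5,"mid",235+(L+Rr)/2+.5)
E
```

```text
15 240.5 271.5 mid 256.0
25 247.5 262.5 mid 255.0
35 244.5 265.5 mid 255.0
45 244.5 265.5 mid 255.0
55 244.5 265.5 mid 255.0
65 245.5 265.5 mid 255.5
75 245.5 265.5 mid 255.5
85 245.5 265.5 mid 255.5
95 245.5 265.5 mid 255.5
105 245.5 265.5 mid 255.5
115 246.5 265.5 mid 256.0
125 246.5 265.5 mid 256.0
135 243.5 265.5 mid 254.5
145 245.5 265.5 mid 255.5
155 246.5 265.5 mid 256.0
165 247.5 263.5 mid 255.5
175 242.5 266.5 mid 254.5
185 236.5 279.5 mid 258.0
```

View pics/k3.png

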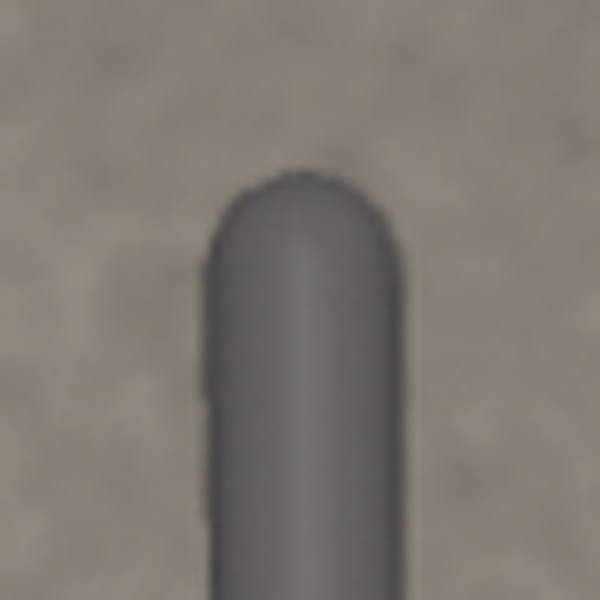

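The pin sits square in the grip: tip seen at (255.3,22.5), predicted (255.3,24.4). Moving to the pre-insertion pose in front of the hole.

```bash
cat > ins.py <<'E'
from wt import *
HOLE=np.array([.585,.2047]); PZ=.0663; TX=.101; YI=-89.3
def tcp_at(d,dx=0,dz=0):  # d: tip distance outside the mouth
    return [*(HOLE+ey*(d+TX)+ex*dx),.085+PZ+dz]
def snap(n,s=3,box=(150,20,370,220)):
    o=robot.observe(); c=robot.get_calibration("wrist"); im=robot.grab_frame("wrist"); cv2.imwrite(f"pics/{n}.png",im); pickle.dump((c,o),open(f"pics/{n}.pkl","wb")); crop(im,*box,s,n+"c")
    Rt=R.from_euler("xyz",o["tcp_rot"],degrees=True).as_matrix(); tip=o["tool_pos"]+Rt@[TX,0,PZ]
    print("tip",tip,proj(c,tip),"hole",proj(c,[*HOLE,.085]),"cheek top edge",proj(c,[*(HOLE-.03*ex),.106]),proj(c,[*(HOLE+.03*ex),.106]),"t",o["time"],o["tcp_rot"])
E
python3 - <<'E'
from ins import *
np.set_printoptions(precision=4,suppress=True)
robot.line_to([.47,.35,.25],vel=.2)
t=tcp_at(.025); 
robot.line_to([t[0],t[1]+.02,.25],vel=.2,rotation=[180,0,YI])
robot.line_to([t[0],t[1]+.02,t[2]],vel=.15); robot.line_to(t,vel=.1); robot.pause(.3)
print(t,robot.observe()["tool_pos"])
snap("i1"); crop(robot.grab_frame("scene"),260,90,380,180,6,"i1s")
E
```

```text
[np.float64(0.5834606578947589), np.float64(0.33069059657721694), 0.1513] [0.5834 0.331  0.1513]
tip [0.5847 0.23   0.085 ] [260.5202  25.9344] hole [260.6587 -45.4712] cheek top edge [355.8037 -72.7514] [166.7301 -72.9399] t 79.65 [-179.9969    0.0039  -89.2785]
```

View pics/i1c.png

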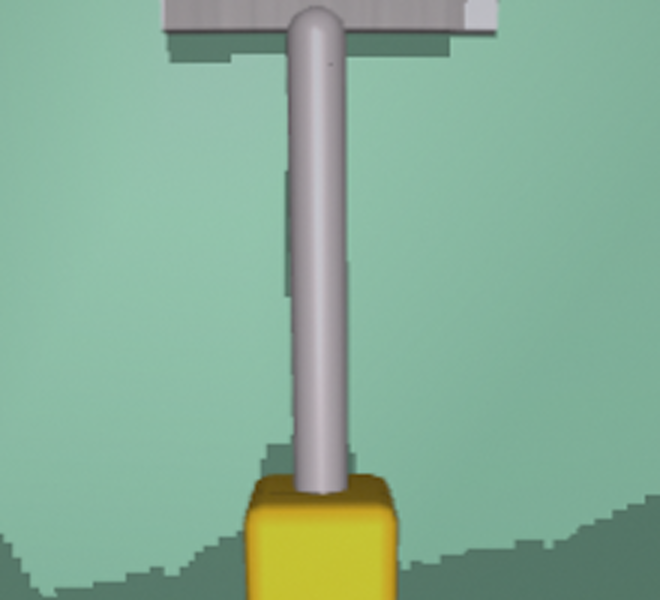

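View pics/i1s.png

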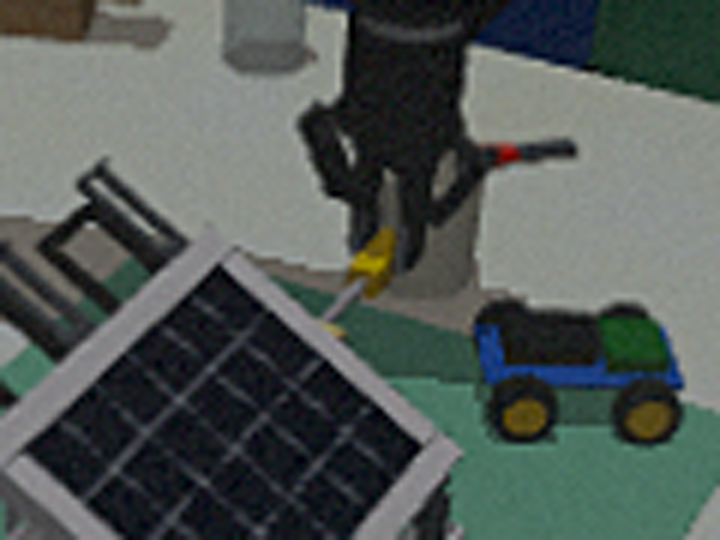

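```bash
python3 - <<'E'
from h import *; import pickle
from plant import robot
np.set_printoptions(precision=4,suppress=True)
def f(c,o):
    Rw=cv2.Rodrigues(c["rvec"])[0]; p=-Rw.T@c["tvec"]; Rt=R.from_euler("xyz",o["tcp_rot"],degrees=True).as_matrix()
    A=Rt.T@Rw.T
    print("cam in tool",Rt.T@(p-o["tool_pos"]),"rot",R.from_matrix(A).as_euler("xyz",degrees=True),"yaw",o["tcp_rot"][2],o["tool_pos"])
for n in ("k2f","i1"): f(*pickle.load(open(f"pics/{n}.pkl","rb")))
o=robot.observe(); c=robot.get_calibration("wrist"); f(c,o); print(o["qvel"])
E
```

```text
cam in tool [ 0.0715  0.0008 -0.0701] rot [-16.6302  -0.0294  90.0282] yaw 169.99936563660935 [0.4505 0.3488 0.1993]
cam in tool [ 0.0722 -0.0013 -0.07  ] rot [-16.564   -0.0249  90.0302] yaw -89.27848861114012 [0.5834 0.331  0.1513]
cam in tool [ 0.0722 -0.0013 -0.0701] rot [-16.5644  -0.0275  90.0309] yaw -89.28080059779752 [0.5834 0.3309 0.1512]
[-0.0994 -0.0793  0.0282 -0.0757 -0.0852 -0.0386]
```

The wrist-camera calibration carries a bias that is roughly constant in world coordinates: the camera offset in the tool flips from +0.8 to −1.3 mm with yaw. That implies the pin is about 1.7 mm too far in +x relative to the hole. I'll check this in a single image by holding the pin above the cheek and comparing its axis with the cheek's centre.

```bash
python3 - <<'E'
from ins import *
np.set_printoptions(precision=4,suppress=True)
robot.line_to(tcp_at(.025,-.0017,.05),vel=.12); robot.line_to(tcp_at(-.012,-.0017,.05),vel=.1); robot.pause(.3)
snap("i2",4,(160,0,350,140))
E
```

```text
tip [0.5834 0.1931 0.1349] [260.5437  25.9827] hole [256.5308  69.0444] cheek top edge [317.3109  65.1485] [195.5649  65.1622] t 81.1333 [179.9999   0.0041 -89.2687]
```

View pics/i2c.png

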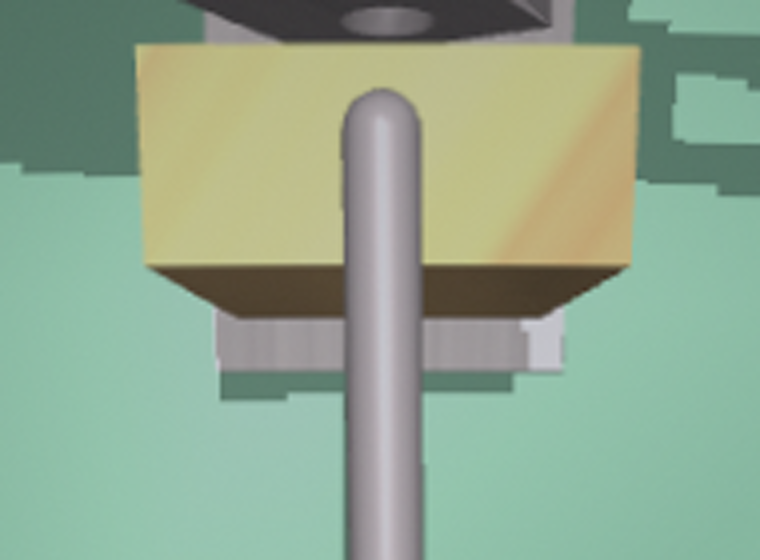

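One image settles it. The pin axis is about 0.65 mm off the cheek's centre at its tip, on the +x side, and yawed about 0.4–0.5°. The tab's hole at crop (388,20) lines up with the cheek's centre (388), so the panel is fully raised. I'll yaw by −0.4° to correct it and recheck.

```bash
python3 - <<'E'
from ins import *
np.set_printoptions(precision=4,suppress=True)
robot.line_to(tcp_at(-.012,-.0017,.05),vel=.05,rotation=[180,0,-89.7]); robot.pause(.3)
snap("i3",4,(160,0,350,140))
E
```

```text
tip [0.5827 0.1927 0.135 ] [260.6005  25.9111] hole [255.4686  69.88  ] cheek top edge [316.0772  65.5976] [194.4535  66.599 ] t 81.7333 [179.9989  -0.0023 -89.6991]
```

View pics/i3c.png

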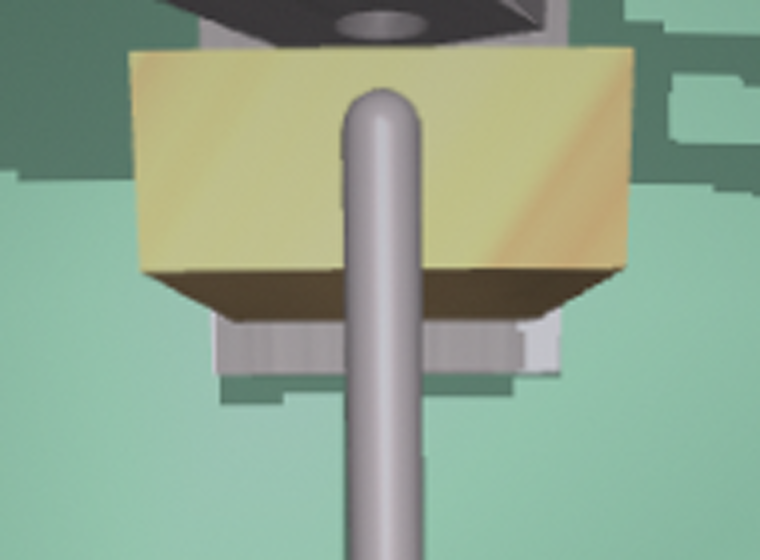

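The pin axis now coincides with the cheek centreline within about 0.2 mm. Inserting with a guard.

```bash
python3 - <<'E'
from ins import *
np.set_printoptions(precision=4,suppress=True)
rot=[180,0,-89.7]; dx=-.0017
robot.line_to(tcp_at(.02,dx,.05),vel=.1,rotation=rot); robot.line_to(tcp_at(.02,dx,0),vel=.1); robot.pause(.3)
print("at",robot.observe()["tool_pos"],tcp_at(.02,dx,0))
r=robot.line_to(tcp_at(-.012,dx,0),vel=.04,guard=10); o=robot.observe(); print("enter",r,o["tool_pos"],o["ft_force"],"d",(o["tool_pos"][:2]-HOLE)@ey-TX)
E
```

```text
at [0.5821 0.3258 0.152 ] [np.float64(0.5818218697705123), np.float64(0.32567020082749476), 0.1513]
enter False [0.5822 0.2938 0.1514] [-0.184   0.3797 -0.8766] d -0.01188323791298529
```

```bash
python3 - <<'E'
from ins import *
np.set_printoptions(precision=4,suppress=True)
dx=-.0017
for d,g in ((-.028,12),(-.045,12),(-.060,12),(-.0665,12)):
    r=robot.line_to(tcp_at(d,dx,0),vel=.04,guard=g); o=robot.observe(); print(d,r,o["tool_pos"],o["ft_force"],"d",(o["tool_pos"][:2]-HOLE)@ey-TX)
    if r: break
snap("i4",3,(130,0,380,200))
crop(robot.grab_frame("scene"),240,90,380,180,5,"i4s")
E
```

```text
-0.028 False [0.5825 0.2775 0.1514] [-0.0635  0.3696 -0.7758] d -0.02821106398402297
-0.045 False [0.5827 0.2605 0.1514] [0.6699 0.3912 0.5824] d -0.045162500689985376
-0.06 False [0.5829 0.2454 0.1514] [-0.6025  0.3964 -0.0289] d -0.0602382598578805
-0.0665 True [0.5826 0.2423 0.1512] [0.2997 4.5843 1.7799] d -0.06339819779706249
tip [0.5833 0.1416 0.0843] [260.5834  25.9368] hole [255.4799 180.8992] cheek top edge [333.723  194.1937] [176.7566 195.0804] t 86.0083 [179.9893   0.2967 -89.6166]
```

View pics/i4c.png

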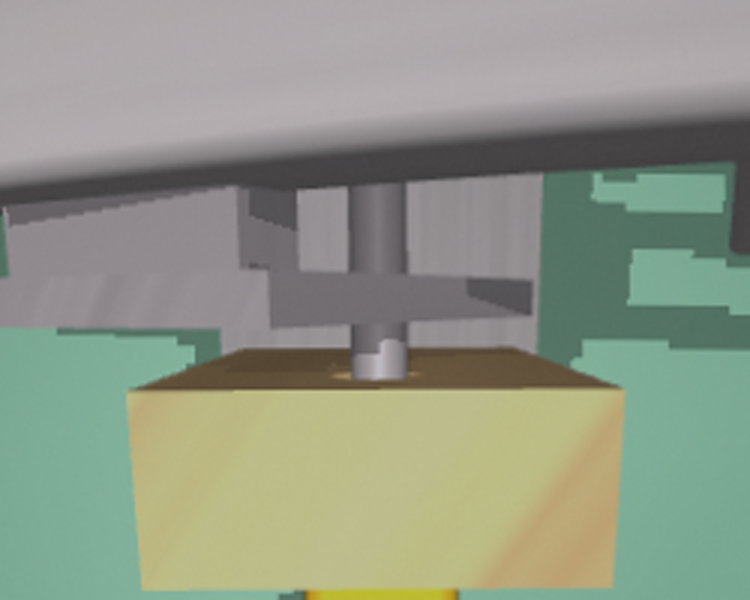

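The shaft is through the cheek and the tab, and contact came at about 63.5 mm of the 65 mm nominal. I'll press a little more to be sure it is home.

```bash
python3 - <<'E'
from ins import *
np.set_printoptions(precision=4,suppress=True)
dx=-.0017
r=robot.line_to(tcp_at(-.069,dx,0),vel=.02,guard=25); o=robot.observe(); print(r,o["tool_pos"],o["ft_force"],"d",(o["tool_pos"][:2]-HOLE)@ey-TX)
robot.pause(.2); print(robot.observe()["ft_force"])
robot.set_gripper(.045); robot.pause(.2)
p=robot.observe()["tool_pos"]; print(robot.observe()["ft_force"])
robot.line_to([p[0],p[1]+.0,.25],vel=.12); robot.line_to([p[0],p[1]+.1,.30],vel=.2)
rt=(R.from_euler("xyz",[180,0,90.7],degrees=True)).as_matrix()
rr=R.from_euler("x",-25,degrees=True).as_matrix()@rt
robot.move_pose([.58,.36,.28],list(R.from_matrix(rr).as_euler("xyz",degrees=True))); robot.pause(.2)
c2=robot.get_calibration("wrist"); im2=robot.grab_frame("wrist"); cv2.imwrite("pics/w12.png",im2); pickle.dump(c2,open("pics/w12.pkl","wb")); crop(im2,200,120,320,270,4,"w12c")
print(robot.observe()["time"])
E
```

```text
True [0.5824 0.2419 0.1509] [-0.0304  3.6526  1.1176] d -0.06380616468019182
[0.9024 2.2224 2.9513]
[ 0.626   0.0774 -0.702 ]
91.875
```

View pics/w12c.png

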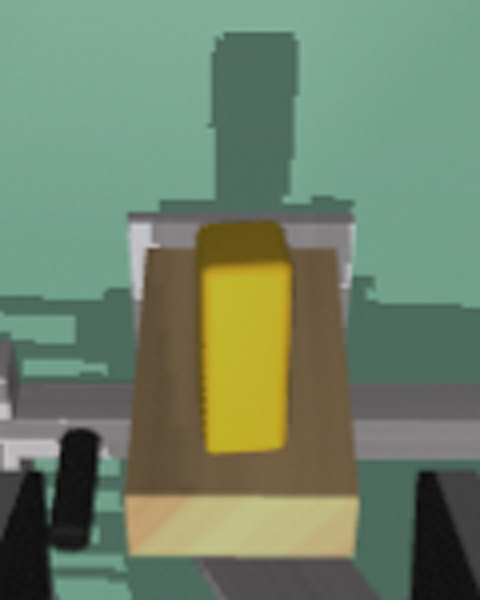

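```bash
python3 - <<'E'
from wt import *
np.set_printoptions(precision=4,suppress=True)
c=pickle.load(open("pics/w12.pkl","rb")); g=lambda x,y:(200+x/4-.4,120+y/4-.4)
print("cheek edge",on_plane(c,g(127,497),.106),on_plane(c,g(357,497),.106))
print("handle near-face edge",on_plane(c,g(207,453),.096),on_plane(c,g(286,449),.096)," z.095",on_plane(c,g(247,451),.095))
print("handle outer",on_plane(c,g(203,268),.096),on_plane(c,g(290,264),.096))
robot.line_to([.45,.33,.33],vel=.25,rotation=[180,0,180])
robot.move_pose([.30,.42,.33],[180,0,160])
cv2.imwrite("pics/topE.png",robot.grab_frame("top")); cv2.imwrite("pics/sceneE.png",robot.grab_frame("scene"))
crop(cv2.imread("pics/topE.png"),60,100,360,270,2.6,"tE"); crop(cv2.imread("pics/sceneE.png"),160,90,390,290,3,"sE"); print(robot.observe()["time"])
E
```

```text
cheek edge [0.5557 0.204  0.106 ] [0.6145 0.2049 0.106 ]
handle near-face edge [0.576  0.2099 0.096 ] [0.5963 0.2118 0.096 ]  z.095 [0.5864 0.2097 0.095 ]
handle outer [0.5752 0.2725 0.096 ] [0.5947 0.274  0.096 ]
94.4667
```

View pics/tE.png

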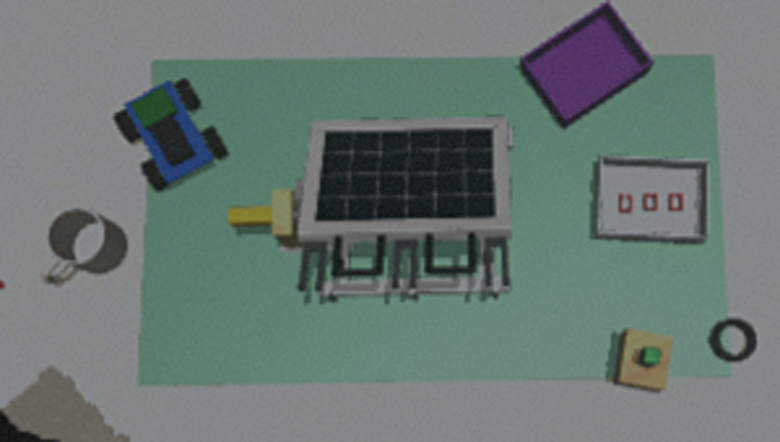

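View pics/sE.png

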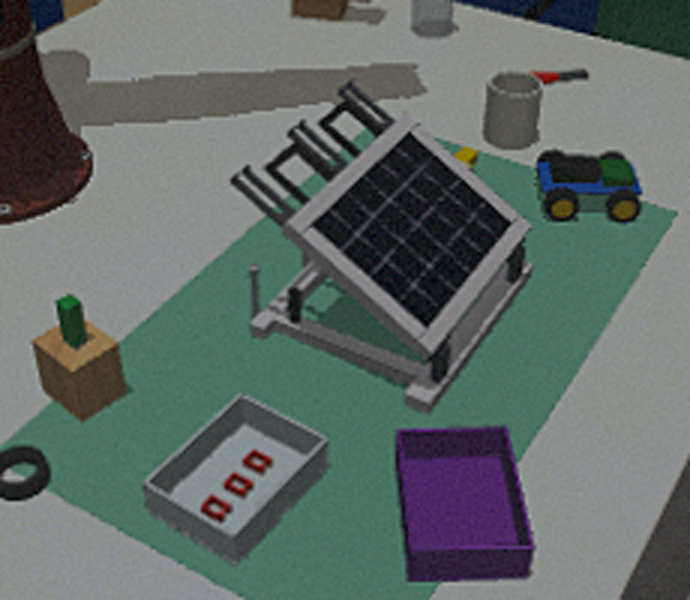

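The end views look right, but the handle's inner end measured 5–6 mm off the cheek face. I want to see that gap directly from above.

```bash
python3 - <<'E'
from wt import *
np.set_printoptions(precision=4,suppress=True)
robot.move_pose([.50,.30,.34],[180,0,180])
robot.line_to([.57,.212,.31],vel=.2); robot.pause(.3)
c=robot.get_calibration("wrist"); im=robot.grab_frame("wrist"); cv2.imwrite("pics/w13.png",im); pickle.dump(c,open("pics/w13.pkl","wb"))
print([proj(c,[.585,y,.096]) for y in (.2045,.2145,.2645)])
crop(im,190,110,390,260,4,"w13c"); crop(cv2.imread("pics/topE.png"),140,165,190,200,12,"tE2")
E
```

```text
[array([248.0354, 196.0275]), array([258.6336, 196.0348]), array([311.541 , 196.0681])]
```

View pics/w13c.png

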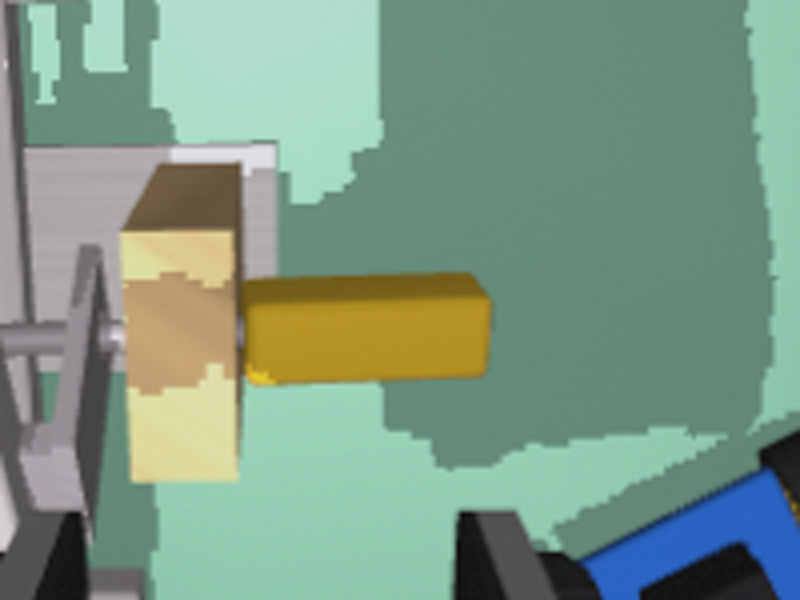

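View pics/tE2.png

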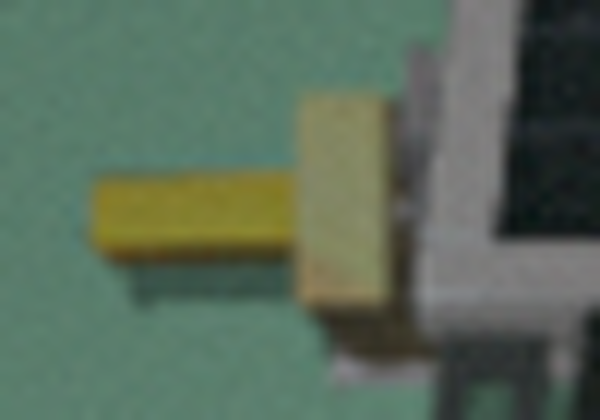

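From above the gap is only about 1 mm, a sliver of shaft at crop (242,333). I'll push the handle's end with the closed fingers to seat it fully.

```bash
python3 - <<'E'
from wt import *
np.set_printoptions(precision=4,suppress=True)
robot.line_to([.56,.33,.31],vel=.25)
robot.set_gripper(0)
robot.line_to([.584,.335,.25],vel=.2,rotation=[180,0,-89.3])
robot.line_to([.584,.325,.150],vel=.15); robot.pause(.2)
r=robot.line_to([.584,.255,.150],vel=.04,guard=18); o=robot.observe(); print(r,o["tool_pos"],o["ft_force"])
if r:
    y0=o["tool_pos"][1]
    r=robot.line_to([.584,y0-.008,.150],vel=.03,guard=28); o=robot.observe(); print(r,o["tool_pos"],o["ft_force"])
robot.line_to([.584,.33,.150],vel=.15); robot.line_to([.57,.33,.31],vel=.2)
robot.line_to([.57,.212,.31],vel=.2,rotation=[180,0,180]); robot.pause(.3)
im=robot.grab_frame("wrist"); crop(im,190,110,390,260,4,"w14c"); print(robot.observe()["time"])
E
```

```text
True [0.584  0.2766 0.1505] [-0.1265  5.4341  1.6665]
True [0.584  0.2758 0.1514] [-0.0646  6.4557  1.3362]
105.325
```

View pics/w14c.png

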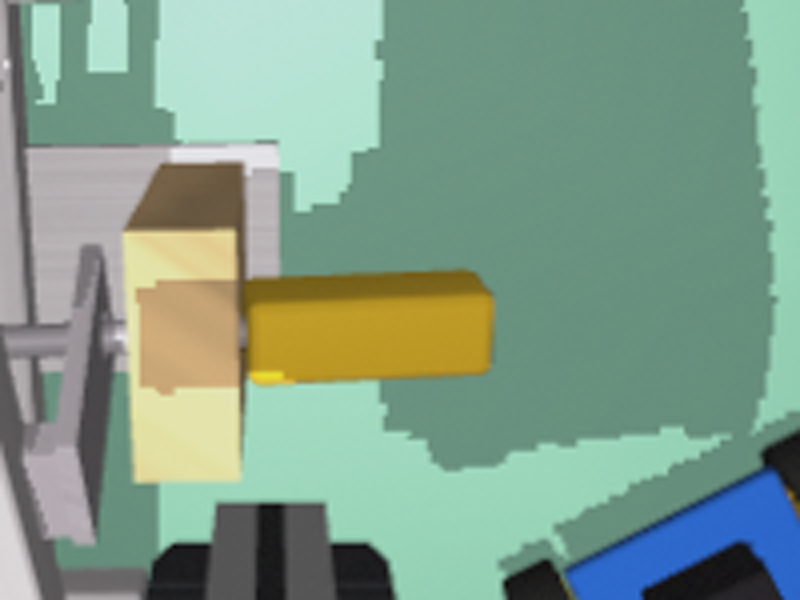

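The handle end stopped at y = 0.2648 under the push. Less its 60 mm length, the inner end is at 0.2048, on the cheek face measured at 0.2047. So the pin is home, and the remaining sliver comes from the pin's slight droop in its 1 mm play. Now I'll retreat, do a last check and hand in.

```bash
python3 - <<'E'
from wt import *
robot.line_to([.50,.32,.34],vel=.25)
robot.move_pose([.25,.48,.33],[180,0,160]); robot.pause(.3)
t=robot.grab_frame("top"); crop(t,60,100,360,270,2.6,"tF"); crop(robot.grab_frame("scene"),160,90,390,290,3,"sF")
a=cv2.imread("pics/top0.png"); 
for n,(x0,y0,x1,y1) in dict(car=(100,125,152,175),mug=(72,175,110,212),tape=(328,218,356,243),block=(292,222,322,254),tubs=(255,98,314,152)).items():
    print(n,cv2.absdiff(a[y0:y1,x0:x1],t[y0:y1,x0:x1]).mean().round(1))
print(robot.observe()["time"])
E
```

```text
car 2.1
mug 1.9
tape 2.0
block 2.2
tubs 2.0
107.5417
```

View pics/tF.png

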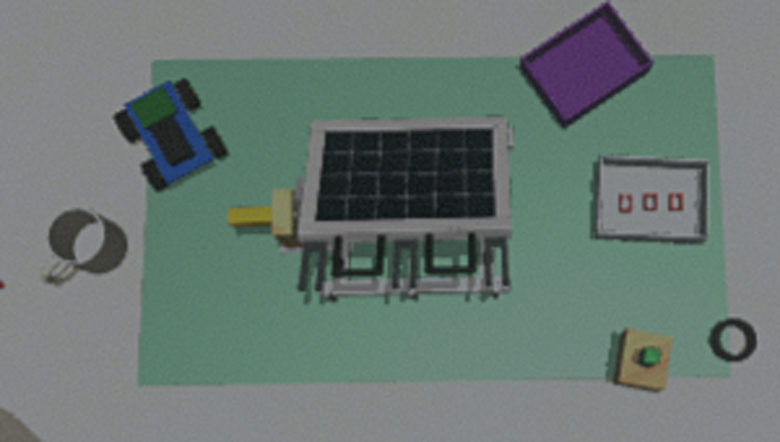

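View pics/sF.png

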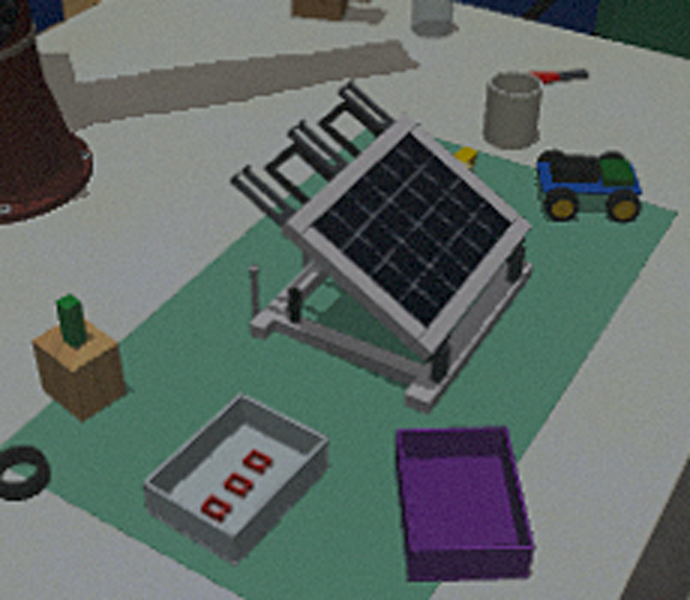

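The last pictures show the three clips in the pale tub, the wedge in its block, the panel raised and the pin in place. The bystanders differ from the first picture only by noise. Handing in.

```bash
python3 -c "
from plant import robot
robot.job_done(); print(robot.observe()['time'])"
```

```text
the job is handed in; nothing more can be done
the job is handed in; nothing more can be done
```

The solar panel is set up and the job is handed in, at about 108 s on the robot's clock.

- **Clips:** I spread all three off their studs with the wedge and collected them in the pale tub. The last pictures show three clips lying in it.
- **Wedge:** it is back in its wooden block. The block region looks the same as in the first picture.
- **Panel:** I raised it by the right handle until it resisted more than 30 N within 0.4 mm, so it is at its stop. The tab's hole lined up with the cheek's centre.
- **Lock pin:** it had been knocked aside during the run, so I measured it again before gripping it. It went through the cheek and the tab with almost no force, and I pressed it home with the closed fingers. Its inner end came out at y = 0.2048, against 0.2047 for the cheek face.
- **Car, tape and mug:** unmoved; their regions in the top view differ from the first picture only by noise.

These checks failed or disagreed:

- **First wedge descent:** the tip touched the stud head lightly (about 12 N guard). I re-aimed it in the gap.
- **Wrist camera:** its calibration was off by about 1.5–2 mm. I corrected for this before inserting the pin.
- **Pin gap:** one slanted view suggested 5–6 mm between handle and cheek, but a view from above showed only about 1 mm. That sliver was still visible after the final push, most likely because the pin droops slightly in its hole.

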